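# Take up a phone clamp by its slotted star wheel

## Task

Take the adjuster bar out of its stand and, working its blade through the narrow slot of the clamping jig, advance the hidden star wheel tooth by tooth until the jaw holds the phone snugly against the fixed jaw, with the sprung pad pressed in about half of its 10 mm travel and never bottomed. Work gently, turn the wheel only with the blade and keep the gripper off the jig and the phone. Then put the bar back upright, fully home in its stand, let go, and leave the other things where they are.

Things in the scene. Friction and masses are not known exactly. Their poses are not given: they have to be found in the camera images.
- jig: Fixed aluminium phone clamping jig. Origin: centre of the underside of its base plate, 240 mm (x) by 220 (y), 12 thick. From -y to +y: black fixed jaw (130 x 20 mm, inner face at y = -85 mm, top 30 mm high), phone, sprung black pad, moving jaw (centre block 62 mm high), and wheel housing (box over x = -36 to 36, y = 52 to 88 mm, the tallest part, top 72 mm above the table).
- slot (a point): Nominal centre of the slot in the housing's cover, level with the cover's upper face (72 mm above the table); axes as the jig's. The cover (4 mm thick) is screwed on with play: the real slot, 25 mm long (x), 12 wide (y), lies 0 to 6 mm off along y, either way. Blade end 10 to 12 mm below the face; a full stroke from the slot's -x to its +x end turns one tooth; +x tightens, -x loosens.
- wheel_axis (a point): Centre of the steel star wheel under the slot: 30 mm below the cover's face, 2.5 mm to +x of the slot's centre; it turns about y. 16 mm wide, 8 straight radial teeth 4 mm thick, tip radius 25 mm, hub radius 14 mm. Its turn at the start varies: a blade may land on a tooth; then lift and enter 9 mm farther to +x. A tooth takes about 4 to 6 N to push; friction holds the wheel where left.
- jaw (a joint): Advance of the moving jaw (m), growing towards the phone; it is driven by the star wheel, 4 mm a tooth, and cannot be pushed by hand. Starts at 0 to 3 mm.
- pad (a joint): How far the sprung pad on the moving jaw is pressed in (m): 0 free, 0.010 bottomed; spring 1.2 N/mm. The pad is a 110 x 8 mm black bar that stands 10 mm off the jaw when free, on two steel pins.
- phone: Phone, dark glass back in a metal frame, 150 x 72 x 8 mm, 0.18 kg, lying loose on the jig's base plate, long side along the jig's x, 0.5 to 3.5 mm away from the fixed jaw and a few mm from the pad. Origin: centre of its underside. Against the fixed jaw its centre is at jig y = -49 mm.
- stand: Fixed grey tool stand, a block 60 mm along x, 150 along y, 45 high; origin at the centre of its underside. Near its +y end two short drivers stand up to 38 mm above it.
- socket (a point): Centre of the mouth of the bar's socket, on the stand's top face (45 mm above the table), 45 mm from the stand's centre towards its -y; axes as the stand's. The socket is a through hole 12 mm along x by 16 mm along y.
- bar: Adjuster bar, upright, 0.08 to 0.17 kg: black handle 20 mm (x) by 26 (y), 50 high, over a square steel flange 34 x 34 x 5, over a flat steel blade 3.5 mm (x) by 9 (y), 40 long. Origin: centre of the flange's underside; the handle spans z = 5 to 55 mm. It stands in its socket, flange on the stand's top, axes about as the stand's. Pinch it across x; push along x with the blade's 9 mm flat.
- blade_tip (a point): Centre of the end of the bar's blade, 40 mm below the flange's underside; axes as the bar's.
- lifter: Small aluminium suction lifter, 52 mm wide at the foot, 58 high, bystander; origin under its centre.
- driver: Loose screwdriver, 150 mm long, lying flat, bystander.
- battery: Flat black battery, 60 x 85 x 6 mm, bystander; origin under its centre.
- cleaner: White bottle with black cap, 48 mm wide, 110 high, bystander; origin under its centre.
- cup: Small steel screw bowl, 52 mm wide, 28 high, bystander; origin under its centre.
- cover_glass: White spare phone back, 140 x 68 x 4 mm, lying flat, bystander; origin under its centre.

How it is judged:
On the way, in this order (a step that is already met when the one before it is completed fails the run):
1. the blade is in the slot, its end more than 6 mm below the cover's upper face (z of blade_tip in the frame of slot below -0.006 m and x of blade_tip in the frame of slot between -0.0145 and 0.0145 m and y of blade_tip in the frame of slot between -0.0095 and 0.0095 m), for 0.1 s.
2. the pad is pressed in 2.5 to 8 mm (value of joint pad between 0.0025 and 0.008 m), for 0.2 s.
At the end, for the whole second after the job is handed in: The pad is pressed in 2.5 to 8 mm with the phone against the fixed jaw (its centre within 1.5 mm), and the bar stands at rest in its socket: flange down on the stand within 4 mm, within 7 mm of the socket's centre, upright within 0.1 rad (all of step 2 and y of phone in the frame of jig below -0.0475 m and horizontal distance between bar and socket below 0.007 m and height (world z) of bar between 0.042 and 0.049 m and angle between bar's own z axis and vertical below 0.1 rad and linear speed of bar below 0.02 m/s); the robot touches nothing.
It fails at once if the pad is pressed in more than 9 mm (bottomed) (value of joint pad above 0.009 m).
It fails at once if the bar presses on the jig, its cover or its wheel with more than 30 N (contact force between bar and jig above 30 N).
It fails at once if the robot itself touches the jig, wheel, jaw or phone with more than 2 N (contact force between any of the fingers, the arm and jig above 2 N or contact force between any of the fingers, the arm and phone above 2 N).
It fails at once if a bystander is moved more than 20 mm (distance of any of lifter, driver, battery, cleaner, cup, cover_glass from where it was at the start of the episode above 0.02 m).
It also fails if it takes over 67 s, if anything falls off the work surface, if the arm or the gripper's body presses on something with over 40 N, if the wrist force passes 120 N, or if a joint passes its speed limit or range.

## Robot

A 6-joint arm with a two-finger parallel gripper is mounted at the origin on the work surface. World frame = base frame: x ahead of the robot, y to its left, z up, the work surface at z = 0. Lengths are in m, angles in rad, forces in N, time in s.
With the tool pointing down it reaches from about 0.375 to 0.975 m from the base axis. Payload 3.8 kg.
Tool frame: the origin (TCP) lies midway between the tips of the shut fingers; the grasp point (between the pads) lies 19 mm behind it; z points along the fingers, y is the direction in which the jaws open and shut (so a half turn about z gives the same grasp; the last joint's range is limited). The gripper opens to 85 mm and grips with 20 to 120 N. Pads are 22 mm wide; open, the fingers measure 114 mm over their backs; the gripper's body (76 mm by 85 mm) begins 54 mm behind the grasp point. The pads swing forward as they close: fully open they stand 13 mm farther back than shut.
Start: joints at [1.29, 0.264, 1.604, -0, 1.274, -0.037], TCP at [0.163, 0.655, 0.231] pointing down, gripper open.
Joint ranges: [-2.63, 2.63], [-0.94, 2.18], [0.31, 2.57], [-1.31, 4.45], [0, 2.66], [-2.55, 2.55]. Speed limits (rad/s): [2.57, 2.57, 3.14, 3.14, 3.14, 3.14].

## Interface

Orientations are given as a rotation vector (axis times angle).
In Python, from workcell import readout, read_camera, camera_params, bot gives the robot as it stands.
- The arm moves only by the tool apply_moves, never from a script. Its argument "plan" is a list that holds one entry, the list of rows, each a list of 7 numbers: the shift along the tool's x, y, z each as a share of 1000 mm, from -1 to 1, then the turn, a rotation vector about the tool's x, y, z each as a share of pi rad, from -1 to 1, then the gripper command: -1 is fully open, 1 is shut, values between are in proportion. A call has exactly 8 rows; each row is the pose to reach, as a shift and turn from the pose commanded when the call began, along the tool's axes at that moment, turning the shorter way round; what a row does not reach only later rows make up. A row lasts 1/12 s, in which the tool goes at most 41.7 mm and 7.16 degrees, less where a joint would pass 70% of its speed; a pose out of reach is approached as far as the arm can. A call with a number of a shift or a turn outside -1 to 1 is refused whole. A call with a gripper value outside its range is refused whole. The fingers move at their own pace and stop on an object; "force" is the grip in N (left out, the last holds). Time passes only in rows, so rows that repeat a pose let the fingers close, or fill a call up. It gives the time, the measured TCP pose, the force and the opening at its end, in the units of the state.
- readout.read_state(): the state, without advancing time (a new reading comes with each control period).
- read_camera(name): name is "scene" or "top"; returns the picture (420x560x3 uint8, red, green, blue); there is no depth.
- camera_params(name): a dict with "fovy" (degrees; the focal length in pixels is half the picture's height over the tangent of half this angle, whatever the lens; pixels are square), "cx", "cy" (the principal point, pixels), "rvec" (rotation vector, rad) and "tvec" (3), from world to camera coordinates, as OpenCV has them. Camera axes: x right, y down, z forward; pixel columns grow to the right and rows downward; lengths in m; the calibration is good to about 2 mm. A picture is of the moment at which its call begins. camera_params takes no time and is no camera call.
- bot.finish_job(): hands the job in, once; it reports no verdict.
The state is a dict: "time": time; "q": joint angles; "joint_vel": joint speeds; "joint_torque": joint torques, N m; "tool_pos": TCP position; "tcp_rot": TCP orientation; "wrist_force": force on the tool from outside, world axes, zero at the start; "torque": the same for the moment, N m; "width": opening from 0.0 (shut) to 1.0 (fully open).
Only numpy, scipy, OpenCV 4.12 (cv2) and the standard library are available. Lean on these libraries where they do the work, as an engineer would, in place of code of your own. Each camera call takes 0.05 s, during which the arm holds its last target.

## Working session

There is one attempt and no reset: what is moved stays moved. The work goes in short steps, Python scripts to look and compute and a tool call to move; the robot and the scene stay as the last step left them, time stands still between calls to the robot, and variables do not carry over. Pictures are saved under pics/ and viewed, and the job is handed in when it is done.

Besides the shell and the picture viewer there is one more tool, called after "Emit:" by a JSON object that holds its "op" and its "data". apply_moves: Moves the arm, as the interface text tells. Shift numbers are shares of 1000 mm and turn numbers shares of pi rad, none past 1 either way. Its arguments: {"type":"object","properties":{"plan":{"type":"array","items":{"type":"array","items":{"type":"array","items":{"type":"number","minimum":-1,"maximum":1}}}},"force":{"type":"number"}},"required":["plan"]}

```bash
ls; mkdir -p pics
python3 - <<'E'
from workcell import readout, read_camera, camera_params, bot
import cv2
for n in ("scene","top"):
    im=read_camera(n); cv2.imwrite(f"pics/{n}0.png",im[:,:,::-1]); print(n,camera_params(n))
print(readout.read_state())
E
```

```text
pics
scene {'fovy': 53.928909334894435, 'cx': 279.48808808073903, 'cy': 212.4311161418553, 'rvec': array([ 2.17670269,  1.36345415, -0.46969986]), 'tvec': array([-0.24572087, -0.38511963,  1.59317147])}
top {'fovy': 42.054888596302334, 'cx': 273.3007503139069, 'cy': 217.0627894382645, 'rvec': array([ 2.15975421, -2.20855949,  0.08467899]), 'tvec': array([0.00366475, 0.63738685, 1.36829171])}
{'time': 0.1, 'q': array([ 1.29011602e+00,  2.64723411e-01,  1.60524244e+00, -9.54521383e-06,
        1.27365311e+00, -3.69193619e-02]), 'joint_vel': array([ 0.00024351, -0.00241995, -0.00251573, -0.00090665, -0.00166175,
        0.00037041]), 'joint_torque': array([-7.90492322e-05, -5.16701317e+01, -3.68591487e+01, -1.01386765e-04,
        6.29803064e-03, -3.89628826e-05]), 'tool_pos': array([0.16275242, 0.6544193 , 0.23005306]), 'tcp_rot': array([-0.38190909, -3.11797745,  0.00314483]), 'wrist_force': array([ 0.47787447, -0.58800823, -0.26389808]), 'torque': array([0.01372148, 0.02547144, 0.01003407]), 'width': 0.9951097684711067}
```

View pics/scene0.png

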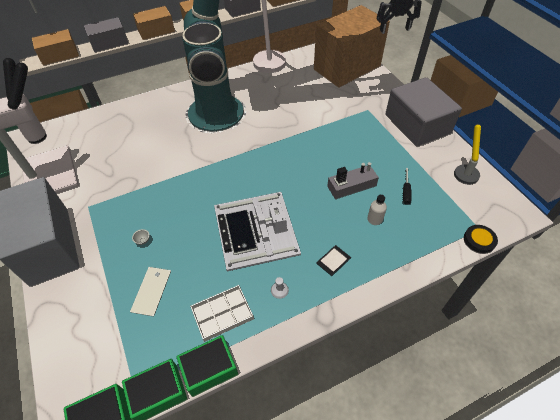

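View pics/top0.png

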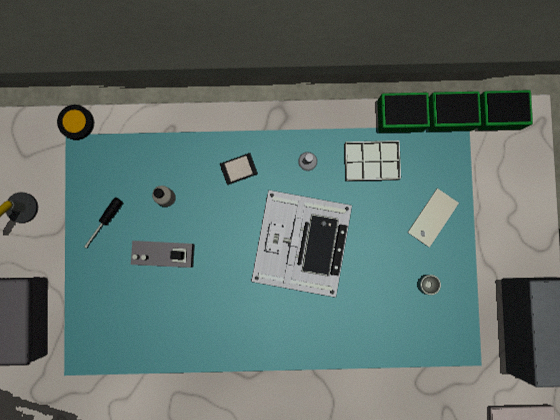

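The stand is at top (163,254) with the bar at (178,254). The jig is at (303,244), with its housing on the left at (275,238). I'll enlarge both areas.

Run:
```python
import cv2
t=cv2.imread("pics/top0.png"); s=cv2.imread("pics/scene0.png")
cv2.imwrite("pics/c1.png",cv2.resize(t[180:305,240:365],None,fx=4.8,fy=4.8,interpolation=cv2.INTER_CUBIC))
cv2.imwrite("pics/c2.png",cv2.resize(t[225:285,120:205],None,fx=9,fy=9,interpolation=cv2.INTER_CUBIC))
cv2.imwrite("pics/c3.png",cv2.resize(s[185:275,205:310],None,fx=6.5,fy=6.5,interpolation=cv2.INTER_CUBIC))
cv2.imwrite("pics/c4.png",cv2.resize(s[155:205,320:390],None,fx=10,fy=10,interpolation=cv2.INTER_CUBIC))
```

```text
(no output)
```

View pics/c1.png

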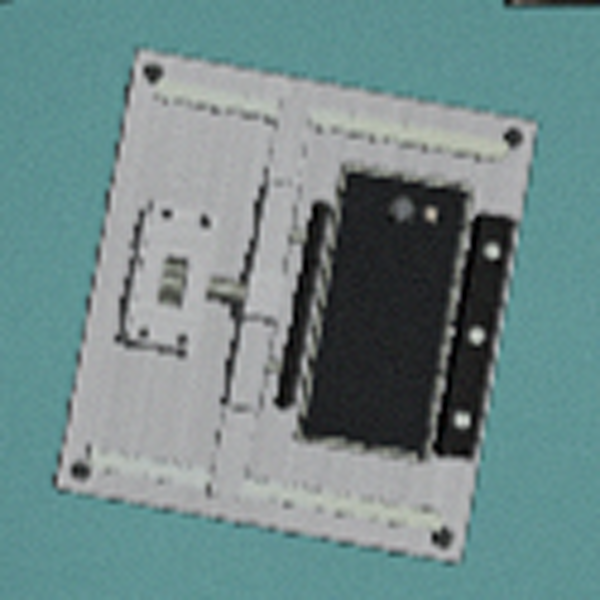

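View pics/c2.png

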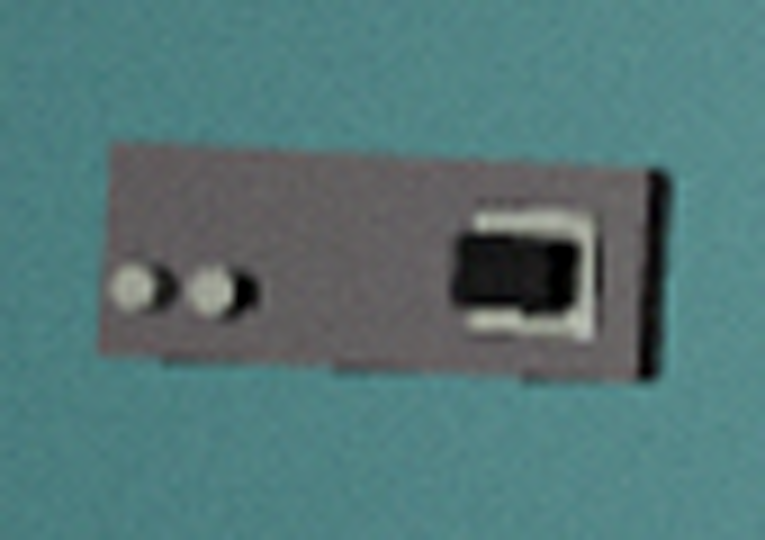

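View pics/c3.png

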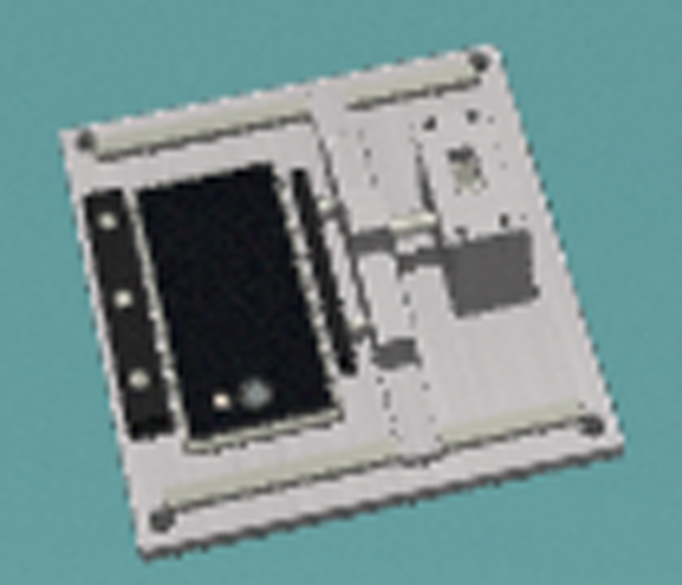

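View pics/c4.png

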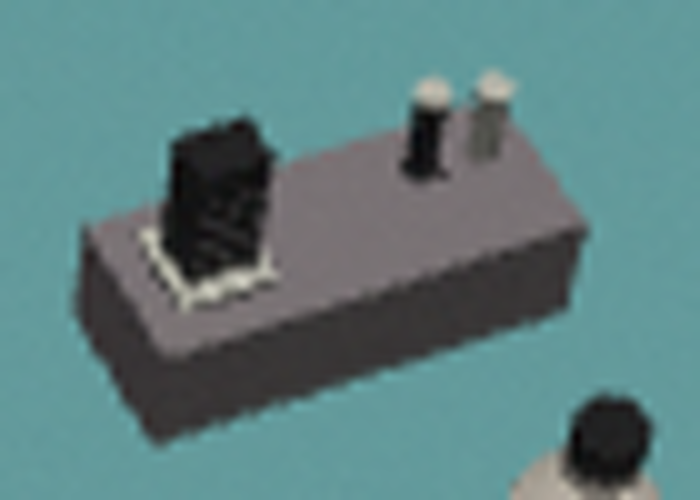

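```bash
cat > h.py <<'E'
import cv2, numpy as np
from workcell import readout, read_camera, camera_params, bot
from scipy.spatial.transform import Rotation as R
P={n:camera_params(n) for n in("scene","top")}
def K(n):
    p=P[n]; f=210/np.tan(np.radians(p["fovy"])/2); return np.array([[f,0,p["cx"]],[0,f,p["cy"]],[0,0,1]])
def cen(n):
    Rm=cv2.Rodrigues(P[n]["rvec"])[0]; return -Rm.T@P[n]["tvec"]
def ray(n,uv):
    Rm=cv2.Rodrigues(P[n]["rvec"])[0]; return Rm.T@np.linalg.inv(K(n))@np.array([uv[0],uv[1],1.])
def onz(n,uv,z):
    c=cen(n); d=ray(n,uv); return c+d*(z-c[2])/d[2]
def proj(n,X):
    return cv2.projectPoints(np.array(X,float).reshape(-1,3),P[n]["rvec"],P[n]["tvec"],K(n),None)[0].reshape(-1,2)
E
python3 - <<'E'
from h import *
print(cen("top"),cen("scene"))
t=cv2.imread("pics/top0.png"); hsv=cv2.cvtColor(t,cv2.COLOR_BGR2HSV)
teal=cv2.inRange(hsv,(80,60,40),(100,255,255))
fg=cv2.bitwise_not(teal); fg[:140]=0; fg[370:]=0; fg[:,:68]=0; fg[:,470:]=0
cs,_=cv2.findContours(fg,cv2.RETR_EXTERNAL,cv2.CHAIN_APPROX_NONE)
for c in cs:
    if cv2.contourArea(c)>60:
        r=cv2.minAreaRect(c); print(np.round(r[0],1),np.round(r[1],1),round(r[2],1),np.round(onz("top",r[0],0.01),3))
def box(cx,cy):
    for c in cs:
        if cv2.contourArea(c)>500 and cv2.pointPolygonTest(c,(cx,cy),False)>0: return cv2.boxPoints(cv2.minAreaRect(c))
for nm,p,z in(("jig",(303,244),.012),("stand",(150,262),.045)):
    b=box(*p); X=np.array([onz("top",q,z) for q in b]); print(nm,b.round(1).tolist(),X.round(4).tolist(),[round(np.linalg.norm(X[i]-X[i-1]),4) for i in range(4)],X.mean(0))
E
```

```text
[ 0.53292115 -0.00604896  1.41225213] [ 1.24925314 -0.3082838   1.04461424]
[392.5 367.5] [  3. 153.] 90.0 [ 0.251 -0.303  0.01 ]
[428.5 284.5] [19. 23.] 90.0 [ 0.457 -0.403  0.01 ]
[161.9 253.7] [61.9 24.1] 2.8 [0.551 0.277 0.01 ]
[102.1 223.3] [10.4 58.5] 35.0 [0.632 0.43  0.01 ]
[301.6 243.1] [86.5 93.9] 10.5 [ 0.57  -0.082  0.01 ]
[433.  217.2] [26.9 54.1] 33.7 [ 0.629 -0.422  0.01 ]
[163.3 195.8] [22.6 19.1] 45.0 [0.7   0.272 0.01 ]
[238.  168.5] [22.6 32.2] 70.0 [0.767 0.078 0.01 ]
[307. 161.] [18. 18.] 90.0 [ 0.782 -0.101  0.01 ]
[372.  160.3] [39.8 56.1] 88.6 [ 0.78 -0.27  0.01]
jig [[250.5, 281.3999938964844], [267.6000061035156, 189.10000610351562], [352.6000061035156, 204.8000030517578], [335.6000061035156, 297.1000061035156]] [[0.4751, 0.051, 0.012], [0.7108, 0.0025, 0.012], [0.6652, -0.2156, 0.012], [0.4305, -0.1644, 0.012]] [np.float64(0.22), np.float64(0.2407), np.float64(0.2228), np.float64(0.2402)] [ 0.57039108 -0.08163269  0.012     ]
stand [[130.39999389648438, 264.20001220703125], [131.60000610351562, 240.1999969482422], [193.39999389648438, 243.1999969482422], [192.1999969482422, 267.29998779296875]] [[0.5258, 0.3482, 0.045], [0.5857, 0.3451, 0.045], [0.5747, 0.1907, 0.045], [0.5148, 0.1943, 0.045]] [np.float64(0.1543), np.float64(0.0601), np.float64(0.1548), np.float64(0.06)] [0.55026903 0.26961325 0.045     ]
```

Run:
```python
from h import *
f=lambda p,k,o:((p[0]+.5)/k-.5+o[0],(p[1]+.5)/k-.5+o[1])
# stand corners TL BL TR BR in c2, z .045
X=[onz("top",f(p,9,(120,225)),.045) for p in((108,142),(97,354),(648,167),(638,379))]
print(np.round(X,4)); X=np.array(X)
print("len",np.linalg.norm(X[2]-X[0]),np.linalg.norm(X[1]-X[0]))
c=X.mean(0); y=(X[0]+X[1]-X[2]-X[3])/2; yaw=np.arctan2(-y[0],y[1]); print("stand c",c,np.degrees(yaw)); 
yd=np.array([-np.sin(yaw),np.cos(yaw),0]); print("socket",c-.045*yd)
# scene: stand top corners c4
Xs=[onz("scene",f(p,10,(320,155)),.045) for p in((85,225),(170,355),(585,228))]
print("scene corners",np.round(Xs,4)); Xs=np.array(Xs); print(np.linalg.norm(Xs[1]-Xs[0]),np.linalg.norm(Xs[2]-Xs[1]), "c",(Xs[0]+Xs[2])/2)
# flange corners top: c2 z=.05
print("flange right edge corners", [np.round(onz("top",f(p,9,(120,225)),.05),4) for p in((592,213),(592,338),(470,213),(470,330))])
# handle top corners z=.1
print("handle top",[np.round(onz("top",f(p,9,(120,225)),.1),4) for p in((455,234),(452,305),(548,236),(548,310))])
# scene handle top z=.1 c4
print("scene handle top",[np.round(onz("scene",f(p,10,(320,155)),.1),4) for p in((172,140),(250,118),(272,155),(190,178))])
# slot c1 , c3
yj=np.radians(-11.8); Rz=np.array([[np.cos(yj),-np.sin(yj),0],[np.sin(yj),np.cos(yj),0],[0,0,1]]); o=np.array([.5704,-.0816,0])
tl=lambda X:np.round(Rz.T@(X-o),4)
for nm,p in(("slot c",(173,281)),("slotUL",(165,255)),("slotLR",(182,307)),("h UL",(150,204)),("hLL",(122,342)),("hLR",(183,352))):
    print(nm,tl(onz("top",f(p,4.8,(240,180)),.072)))
for nm,p in(("slot c",(465,170)),("a",(448,150)),("b",(482,190)),("hLR",(525,232)),("hLL",(445,242))):
    print("scene",nm,tl(onz("scene",f(p,6.5,(205,185)),.072)))
for nm,p in(("sc hole",(86,142)),("sc2",(480,62)),("sc3",(592,427)),("sc4",(162,520))):
    print("scene",nm,tl(onz("scene",f(p,6.5,(205,185)),.012)))
for nm,p in(("hole",(152,72)),("2",(513,136)),("3",(80,470)),("4",(441,538))):
    print("top",nm,tl(onz("top",f(p,4.8,(240,180)),.012)))
```

```text
[[0.5853 0.3452 0.045 ]
 [0.5266 0.3484 0.045 ]
 [0.575  0.1953 0.045 ]
 [0.5164 0.1987 0.045 ]]
len 0.15025378992030172 0.058727639472127814
stand c [0.5508216  0.27190484 0.045     ] -3.924314309232786
socket [0.54774186 0.22701035 0.045     ]
scene corners [[0.5132 0.2007 0.045 ]
 [0.5722 0.1977 0.045 ]
 [0.5853 0.3434 0.045 ]]
0.05916044288237264 0.14633057823773568 c [0.54922339 0.27205975 0.045     ]
flange right edge corners [array([0.5625, 0.2102, 0.05  ]), array([0.528 , 0.2105, 0.05  ]), array([0.5632, 0.2439, 0.05  ]), array([0.531 , 0.2442, 0.05  ])]
handle top [array([0.5566, 0.2388, 0.1   ]), array([0.5378, 0.2397, 0.1   ]), array([0.5555, 0.214 , 0.1   ]), array([0.5359, 0.2142, 0.1   ])]
scene handle top [array([0.5351, 0.214 , 0.1   ]), array([0.5379, 0.2403, 0.1   ]), array([0.5542, 0.2383, 0.1   ]), array([0.5512, 0.211 , 0.1   ])]
slot c [-0.0025  0.0675  0.072 ]
slotUL [0.0098 0.0739 0.072 ]
slotLR [-0.0148  0.0606  0.072 ]
h UL [0.0341 0.0863 0.072 ]
hLL [-0.0379  0.0874  0.072 ]
hLR [-0.0372  0.0559  0.072 ]
scene slot c [-0.0039  0.067   0.072 ]
scene a [-0.0169  0.0621  0.072 ]
scene b [0.009  0.0718 0.072 ]
scene hLR [0.0363 0.0848 0.072 ]
scene hLL [0.0328 0.049  0.072 ]
scene sc hole [-0.1105 -0.0983  0.012 ]
scene sc2 [-0.1113  0.0991  0.012 ]
scene sc3 [0.1064 0.0978 0.012 ]
scene sc4 [ 0.1058 -0.0977  0.012 ]
top hole [0.108  0.0991 0.012 ]
top 2 [ 0.1094 -0.0976  0.012 ]
top 3 [-0.108   0.0978  0.012 ]
top 4 [-0.1083 -0.097   0.012 ]
```

```bash
cat >> h.py <<'E'
def Rt(deg):  # tool down, jaw axis y at azimuth deg
    a=np.radians(deg); y=np.array([np.cos(a),np.sin(a),0]); z=np.array([0,0,-1.]); return np.column_stack([np.cross(y,z),y,z])
def delta(pos,deg,p0=None,R0=None):
    s=readout.read_state(); p0=s["tool_pos"] if p0 is None else np.array(p0); R0=R.from_rotvec(s["tcp_rot"]).as_matrix() if R0 is None else R0
    d=R0.T@(np.array(pos)-p0); r=R.from_matrix(R0.T@Rt(deg)).as_rotvec()/np.pi
    print("delta",d.round(4).tolist(),r.round(4).tolist(), "rows",np.linalg.norm(d)/.0417,np.linalg.norm(r)*180/7.16)
def st():
    s=readout.read_state(); Rm=R.from_rotvec(s["tcp_rot"]).as_matrix()
    print("t",round(s["time"],2),"p",s["tool_pos"].round(4),"yaw",np.degrees(np.arctan2(Rm[1,1],Rm[0,1])).round(2),"z",Rm[:,2].round(4),"F",s["wrist_force"].round(2),"T",s["torque"].round(3),"w",round(s["width"],3))
E
python3 -c "
from h import *
st(); delta((.546,.2265,.17),-3.9)"
```

```text
t 0.1 p [0.1628 0.6544 0.2301] yaw 76.03 z [-6.0e-04 -1.9e-03 -1.0e+00] F [ 0.48 -0.59 -0.26] T [0.014 0.025 0.01 ] w 0.995
delta [-0.4752, -0.3226, 0.0607] [-0.0006, 0.0004, 0.4441] rows 13.85086724948449 11.163932643310494
```

Emit:
{"op": "apply_moves", "data": {"plan": [[[-0.475,-0.323,0.06,0,0,0.444,-1],[-0.475,-0.323,0.06,0,0,0.444,-1],[-0.475,-0.323,0.06,0,0,0.444,-1],[-0.475,-0.323,0.06,0,0,0.444,-1],[-0.475,-0.323,0.06,0,0,0.444,-1],[-0.475,-0.323,0.06,0,0,0.444,-1],[-0.475,-0.323,0.06,0,0,0.444,-1],[-0.475,-0.323,0.06,0,0,0.444,-1]]], "force": 60}}

```text
time: 0.77
tool_pos: [0.3846, 0.406, 0.1961]
tcp_rot: [-1.838, -2.548, 0.001]
wrist_force: [1.6, -0.1, -0.1]
width: 1.001
```

```bash
python3 -c "
from h import *
st(); delta((.546,.2265,.14),-3.9)"
```

```text
t 0.77 p [0.3846 0.406  0.1961] yaw 18.4 z [-4.e-04 -4.e-04 -1.e+00] F [ 1.57 -0.08 -0.14] T [ 0.017 -0.021  0.005] w 1.001
delta [-0.2213, 0.0965, 0.0561] [-0.0001, 0.0001, 0.1239] rows 5.94269442131131 3.114279230328353
```

Emit:
{"op": "apply_moves", "data": {"plan": [[[-0.221,0.0965,0.056,0,0,0.124,-1],[-0.221,0.0965,0.056,0,0,0.124,-1],[-0.221,0.0965,0.056,0,0,0.124,-1],[-0.221,0.0965,0.056,0,0,0.124,-1],[-0.221,0.0965,0.056,0,0,0.124,-1],[-0.221,0.0965,0.056,0,0,0.124,-1],[-0.221,0.0965,0.056,0,0,0.124,-1],[-0.221,0.0965,0.056,0,0,0.124,-1]]]}}

```text
time: 1.43
tool_pos: [0.5466, 0.2275, 0.1393]
tcp_rot: [-2.293, -2.145, 0.004]
wrist_force: [-0.8, -0.5, 0.0]
width: 0.999
```

```bash
python3 -c "
from h import *
st(); delta((.546,.2265,.06),-3.9)"
```

```text
t 1.43 p [0.5466 0.2275 0.1393] yaw -3.82 z [-2.5e-03 -8.0e-04 -1.0e+00] F [-0.85 -0.54  0.01] T [ 0.044  0.011 -0.021] w 0.999
delta [-0.001, -0.0004, 0.0793] [-0.0008, 0.0003, 0.0005] rows 1.9008105103664614 0.023917763445725024
```

Emit:
{"op": "apply_moves", "data": {"plan": [[[-0.001,0,0.03,0,0,0,-1],[-0.001,0,0.06,0,0,0,-1],[-0.001,0,0.079,0,0,0,-1],[-0.001,0,0.079,0,0,0,-1],[-0.001,0,0.079,0,0,0,0.3],[-0.001,0,0.079,0,0,0,1],[-0.001,0,0.079,0,0,0,1],[-0.001,0,0.079,0,0,0,1]]], "force": 60}}

```text
time: 2.1
tool_pos: [0.5477, 0.2297, 0.0639]
tcp_rot: [2.288, 2.151, 0.005]
wrist_force: [-1.1, -0.4, 0.5]
width: 0.455
```

Emit:
{"op": "apply_moves", "data": {"plan": [[[0,0,0,0,0,0,1],[0,0,0,0,0,0,1],[0,0,0,0,0,0,1],[0,0,0,0,0,0,1],[0,0,0,0,0,0,1],[0,0,0,0,0,0,1],[0,0,0,0,0,0,1],[0,0,0,0,0,0,1]]], "force": 90}}

```text
time: 2.77
tool_pos: [0.5475, 0.2292, 0.0633]
tcp_rot: [2.289, 2.15, 0.004]
wrist_force: [-0.6, -0.2, 6.4]
width: 0.225
```

```bash
python3 -c "
from h import *
st()
im=read_camera('top');cv2.imwrite('pics/t1.png',cv2.resize(im[205:300,110:235,::-1],None,fx=6,fy=6,interpolation=cv2.INTER_CUBIC))
im=read_camera('scene');cv2.imwrite('pics/s1.png',cv2.resize(im[100:220,300:420,::-1],None,fx=5,fy=5,interpolation=cv2.INTER_CUBIC))"
```

```text
t 2.77 p [0.5475 0.2292 0.0633] yaw -3.6 z [ 0.0025  0.0012 -1.    ] F [-0.62 -0.21  6.43] T [ 0.068  0.178 -0.052] w 0.225
```

View pics/s1.png

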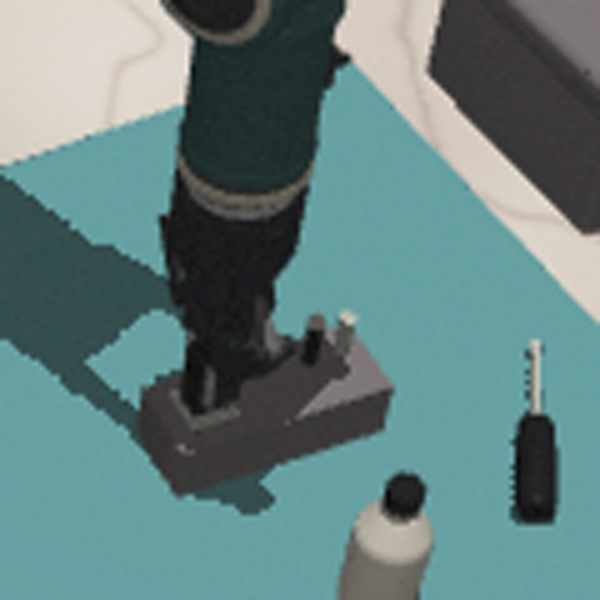

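Emit:
{"op": "apply_moves", "data": {"plan": [[[0,0,-0.01,0,0,0,1],[0,0,-0.03,0,0,0,1],[0,0,-0.055,0,0,0,1],[0,0,-0.08,0,0,0,1],[0,0,-0.1,0,0,0,1],[0,0,-0.11,0,0,0,1],[0,0,-0.11,0,0,0,1],[0,0,-0.11,0,0,0,1]]], "force": 100}}

```text
time: 3.53
tool_pos: [0.5461, 0.2285, 0.1716]
tcp_rot: [2.29, 2.151, 0.0]
wrist_force: [0.6, -1.1, -2.7]
width: 0.22
```

```bash
python3 -c "
from h import *
st()
im=read_camera('top');cv2.imwrite('pics/t2f.png',im[:,:,::-1]);cv2.imwrite('pics/t2.png',cv2.resize(im[205:300,110:235,::-1],None,fx=6,fy=6,interpolation=cv2.INTER_CUBIC))
im=read_camera('scene');cv2.imwrite('pics/s2f.png',im[:,:,::-1]);cv2.imwrite('pics/s2.png',cv2.resize(im[110:210,300:400,::-1],None,fx=6,fy=6,interpolation=cv2.INTER_CUBIC))"
```

```text
t 3.53 p [0.5461 0.2285 0.1716] yaw -3.59 z [ 1.e-04  0.e+00 -1.e+00] F [ 0.57 -1.05 -2.67] T [ 0.026  0.058 -0.043] w 0.22
```

View pics/s2.png

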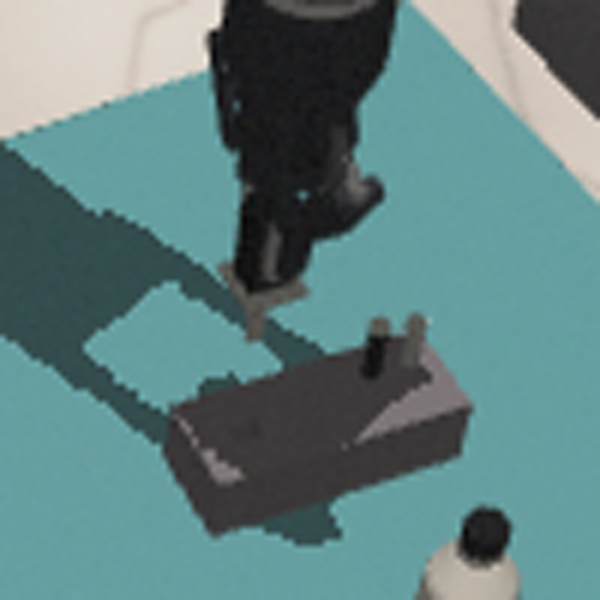

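View pics/t2.png

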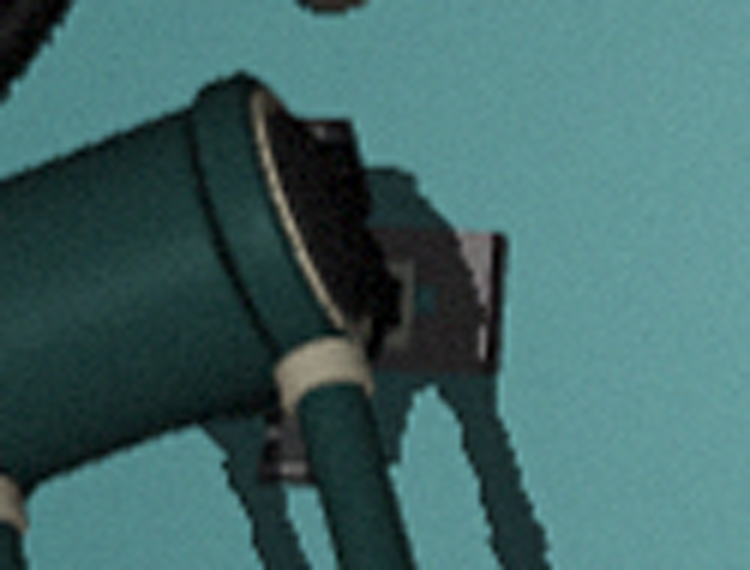

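Run:
```python
from h import *
f=lambda p,k,o:((p[0]+.5)/k-.5+o[0],(p[1]+.5)/k-.5+o[1])
p=[onz("scene",f(q,6,(300,110)),.156) for q in((219,262),(257,308),(308,292))]
print(np.round(p,4),"c",(p[0]+p[2])/2, np.linalg.norm(p[1]-p[0]),np.linalg.norm(p[2]-p[1]))
print("tip",onz("scene",f((257,338),6,(300,110)),.1133))
q=[onz("top",f(q,6,(110,205)),.158) for q in((414,262),(409,346))]
print("flange -y edge top",np.round(q,4)," mid",np.mean(q,0))
print("hole",onz("top",f((425,297),6,(110,205)),.045))
yj=np.radians(-11.8); Rz=R.from_euler('z',yj).as_matrix(); o=np.array([.5704,-.0816,0])
for x in(-.0025,-.0133,.0083): print("slot",x,Rz@[x,.067,.072]+o)
```

```text
[[0.5229 0.2126 0.156 ]
 [0.5585 0.2134 0.156 ]
 [0.5603 0.2414 0.156 ]] c [0.54162403 0.22703359 0.156     ] 0.03560101529891988 0.02811872458144782
tip [0.54342886 0.22765909 0.1133    ]
flange -y edge top [[0.5604 0.2085 0.158 ]
 [0.5285 0.2107 0.158 ]]  mid [0.54443365 0.20960589 0.158     ]
hole [0.54823404 0.22339484 0.045     ]
slot -0.0025 [ 0.58165407 -0.01550464  0.072     ]
slot -0.0133 [ 0.5710823  -0.01329609  0.072     ]
slot 0.0083 [ 0.59222583 -0.0177132   0.072     ]
```

```bash
cat >> h.py <<'E'
_Rz=R.from_euler('z',-11.8,degrees=True).as_matrix(); _o=np.array([.5704,-.0816,0])
def j2w(x,y,z): return _Rz@np.array([x,y,z])+_o
def w2j(X): return _Rz.T@(np.array(X)-_o)
OFF=np.array([0,.0019,.0583])  # TCP minus blade tip, jig axes
def tip():
    t=w2j(readout.read_state()["tool_pos"])-OFF; print("tip jig",(1000*t).round(1)); return t
def go(x,y,z): delta(j2w(*(np.array([x,y,z])+OFF)),-11.8)
E
python3 -c "
from h import *
go(-.011,.067,.09)"
```

```text
delta [-0.2377, 0.0438, 0.0215] [-0.001, 0.0005, 0.0456] rows 5.819714109498389 1.147291535558357
```

Emit:
{"op": "apply_moves", "data": {"plan": [[[-0.238,0.044,0.0215,0,0,0.0456,1],[-0.238,0.044,0.0215,0,0,0.0456,1],[-0.238,0.044,0.0215,0,0,0.0456,1],[-0.238,0.044,0.0215,0,0,0.0456,1],[-0.238,0.044,0.0215,0,0,0.0456,1],[-0.238,0.044,0.0215,0,0,0.0456,1],[-0.238,0.044,0.0215,0,0,0.0456,1],[-0.238,0.044,0.0215,0,0,0.0456,1]]], "force": 100}}

```text
time: 4.3
tool_pos: [0.5739, -0.0135, 0.1477]
tcp_rot: [-2.44, -1.975, 0.005]
wrist_force: [-0.6, -0.3, -2.1]
width: 0.224
```

```bash
python3 -c "
from h import *
st();tip();go(-.011,.067,.08)
im=read_camera('top');cv2.imwrite('pics/t3f.png',im[:,:,::-1]);cv2.imwrite('pics/t3.png',cv2.resize(im[180:300,230:350,::-1],None,fx=5,fy=5,interpolation=cv2.INTER_CUBIC))
im=read_camera('scene');cv2.imwrite('pics/s3f.png',im[:,:,::-1]);cv2.imwrite('pics/s3.png',cv2.resize(im[150:240,230:320,::-1],None,fx=6.5,fy=6.5,interpolation=cv2.INTER_CUBIC))"
```

```text
t 4.3 p [ 0.5739 -0.0135  0.1477] yaw -12.02 z [-4.2e-03  4.0e-04 -1.0e+00] F [-0.59 -0.25 -2.14] T [ 0.029 -0.018 -0.043] w 0.224
tip jig [-10.5  65.5  89.4]
delta [0.0015, -0.0004, 0.0094] [-0.0013, 0.0001, -0.0012] rows 0.22964567579588147 0.04608043642627402
```

View pics/s3.png

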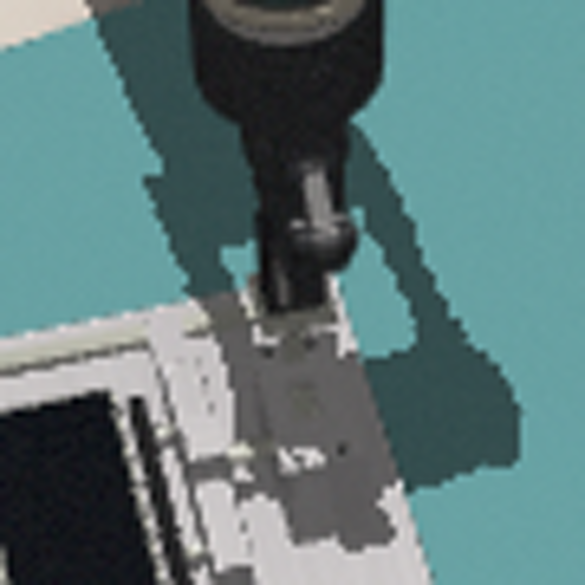

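View pics/t3.png

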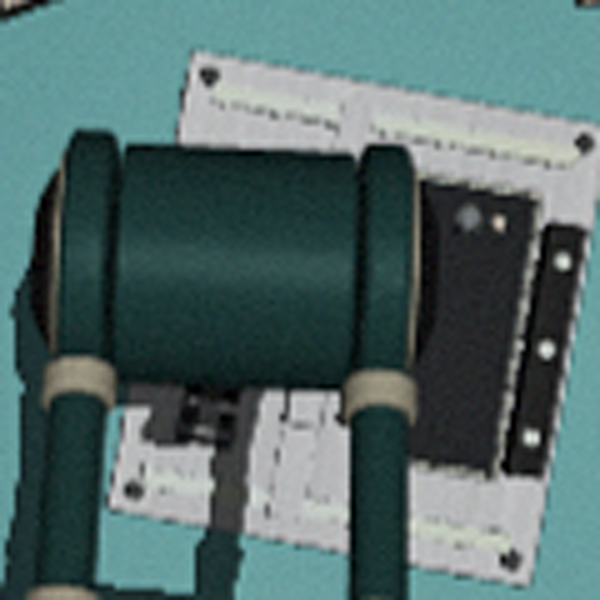

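Run:
```python
import cv2,numpy as np
s=cv2.imread("pics/s3f.png")[190:225,262:292]; g=cv2.resize(s,None,fx=18,fy=18,interpolation=cv2.INTER_CUBIC).astype(float)
g=np.clip((g-40)*1.7,0,255).astype(np.uint8); cv2.imwrite("pics/s3e.png",g)
from h import *
for nm,q in(("tip now",j2w(-.0105,.0655,.0894)),("slot c",j2w(-.0025,.067,.072)),("slot -x",j2w(-.015,.067,.072)),("slot+x",j2w(.01,.067,.072))):
    u=proj("scene",q)[0]; print(nm,((u-[262,190]+.5)*18-.5).round(0))
```

```text
tip now [242. 288.]
slot c [265. 388.]
slot -x [247. 329.]
slot+x [283. 448.]
```

View pics/s3e.png

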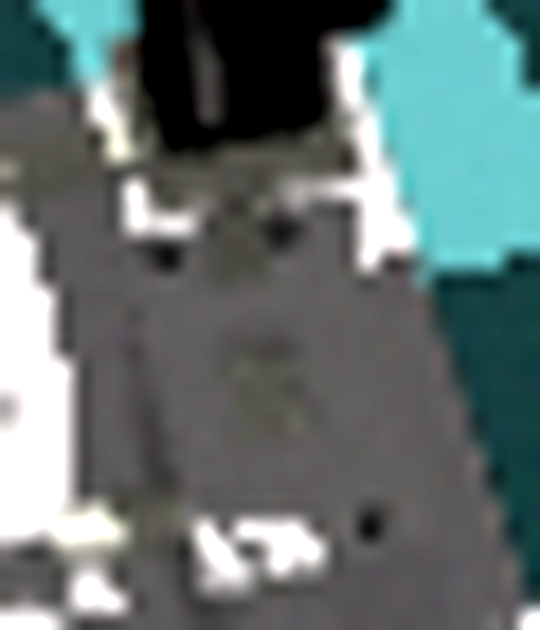

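Run:
```python
from h import *
for n in("top","scene"):
    g=cv2.imread(f"pics/{n}0.png").astype(float).sum(2)/3
    ys=np.arange(.054,.0845,.001); xs=np.arange(-.011,.0065,.001)
    pts=proj(n,[j2w(x,y,.072) for y in ys for x in xs]).astype(np.float32).reshape(len(ys),len(xs),2)
    m=cv2.remap(g.astype(np.float32),pts[...,0],pts[...,1],cv2.INTER_LINEAR)
    pr=m.mean(1); print(n); print([(int(round(y*1000)),int(v)) for y,v in zip(ys,pr)])
    b=np.median(pr); d=np.clip(np.percentile(pr,80)-pr-5,0,None); k=(ys>.058)&(ys<.077); print("centroid y",(d*ys)[k].sum()/d[k].sum())
    xs=np.arange(-.026,.022,.001); ys=np.arange(.064,.0705,.001)
    pts=proj(n,[j2w(x,y,.072) for x in xs for y in ys]).astype(np.float32).reshape(len(xs),len(ys),2)
    pr=cv2.remap(g.astype(np.float32),pts[...,0],pts[...,1],cv2.INTER_LINEAR).mean(1)
    print([(int(round(x*1000)),int(v)) for x,v in zip(xs,pr)])
```

```text
top
[(54, 180), (55, 180), (56, 181), (57, 180), (58, 180), (59, 177), (60, 164), (61, 141), (62, 118), (63, 109), (64, 110), (65, 112), (66, 112), (67, 110), (68, 109), (69, 110), (70, 110), (71, 114), (72, 121), (73, 132), (74, 149), (75, 165), (76, 174), (77, 177), (78, 179), (79, 179), (80, 179), (81, 179), (82, 178), (83, 176), (84, 170)]
centroid y 0.06725687264630952
[(-26, 179), (-25, 179), (-24, 178), (-23, 177), (-22, 177), (-21, 178), (-20, 179), (-19, 180), (-18, 179), (-17, 176), (-16, 162), (-15, 146), (-14, 126), (-13, 106), (-12, 89), (-11, 81), (-10, 77), (-9, 79), (-8, 87), (-7, 96), (-6, 109), (-5, 122), (-4, 134), (-3, 142), (-2, 142), (-1, 126), (0, 110), (1, 106), (2, 111), (3, 117), (4, 120), (5, 119), (6, 104), (7, 85), (8, 76), (9, 100), (10, 130), (11, 153), (12, 170), (13, 182), (14, 181), (15, 178), (16, 176), (17, 174), (18, 174), (19, 175), (20, 176), (21, 177)]
scene
[(54, 193), (55, 193), (56, 193), (57, 193), (58, 192), (59, 188), (60, 178), (61, 165), (62, 154), (63, 148), (64, 146), (65, 142), (66, 138), (67, 134), (68, 133), (69, 137), (70, 140), (71, 138), (72, 135), (73, 141), (74, 156), (75, 174), (76, 187), (77, 193), (78, 194), (79, 194), (80, 193), (81, 193), (82, 192), (83, 190), (84, 188)]
centroid y 0.06790983091514982
[(-26, 193), (-25, 193), (-24, 193), (-23, 192), (-22, 192), (-21, 191), (-20, 187), (-19, 183), (-18, 170), (-17, 147), (-16, 123), (-15, 101), (-14, 90), (-13, 89), (-12, 90), (-11, 91), (-10, 101), (-9, 115), (-8, 128), (-7, 137), (-6, 139), (-5, 139), (-4, 139), (-3, 139), (-2, 139), (-1, 138), (0, 139), (1, 141), (2, 147), (3, 154), (4, 161), (5, 171), (6, 177), (7, 181), (8, 183), (9, 182), (10, 184), (11, 188), (12, 191), (13, 193), (14, 192), (15, 192), (16, 191), (17, 192), (18, 192), (19, 193), (20, 193), (21, 193)]
```

```bash
python3 -c "
from h import *
go(-.0105,.068,.077);st()"
```

```text
delta [0.0002, 0.0002, 0.0133] [-0.0009, -0.0, -0.0002] rows 0.31921797282421527 0.024149092089299325
t 4.4 p [ 0.5742 -0.0112  0.1486] yaw -11.83 z [-2.9e-03  7.0e-04 -1.0e+00] F [ 0.55  0.36 -2.86] T [ 0.016  0.011 -0.07 ] w 0.22
```

Emit:
{"op": "apply_moves", "data": {"plan": [[[0,0,0.005,0,0,0,1],[0,0,0.01,0,0,0,1],[0,0,0.013,0,0,0,1],[0,0,0.013,0,0,0,1],[0,0,0.013,0,0,0,1],[0,0,0.013,0,0,0,1],[0,0,0.013,0,0,0,1],[0,0,0.013,0,0,0,1]]]}}

```text
time: 5.07
tool_pos: [0.5756, -0.0116, 0.1375]
tcp_rot: [2.437, 1.981, 0.001]
wrist_force: [0.4, -0.8, -1.6]
width: 0.225
```

Run:
```python
from h import *
st();t=tip()
s=read_camera('scene')[:,:,::-1]; cv2.imwrite("pics/s4f.png",s)
s=s[190:225,262:292]; g=cv2.resize(s,None,fx=18,fy=18,interpolation=cv2.INTER_CUBIC).astype(float)
g=np.clip((g-40)*1.7,0,255).astype(np.uint8); cv2.imwrite("pics/s4e.png",g)
for nm,q in(("tip now",j2w(*t)),("tip-4.5",j2w(*(t-[0,.0045,0]))),("tip+4.5",j2w(*(t+[0,.0045,0]))),("slot-6",j2w(-.0025,.0616,.072)),("slot+6",j2w(-.0025,.0736,.072))):
    u=proj("scene",q)[0]; print(nm,((u-[262,190]+.5)*18-.5).round(0))
```

```text
t 5.07 p [ 0.5756 -0.0116  0.1375] yaw -11.78 z [ 6.e-04 -1.e-04 -1.e+00] F [ 0.42 -0.82 -1.57] T [0.014 0.025 0.008] w 0.225
tip jig [-9.3 67.7 79.2]
tip now [258. 329.]
tip-4.5 [231. 334.]
tip+4.5 [285. 323.]
slot-6 [233. 395.]
slot+6 [304. 380.]
```

View pics/s4e.png

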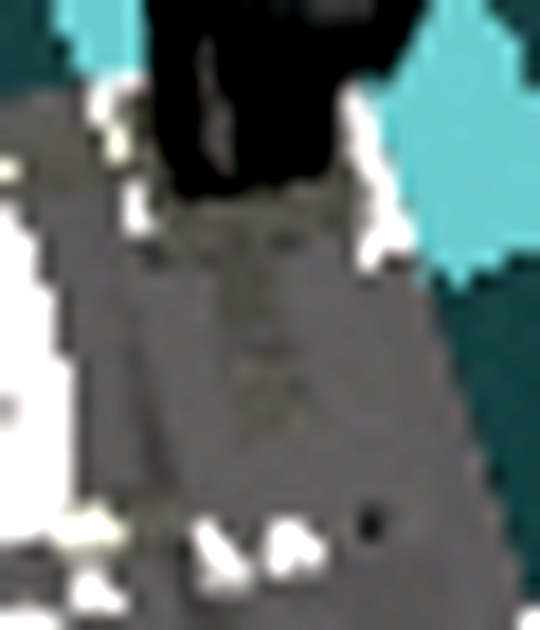

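Run:
```python
from h import *
im=cv2.imread("pics/s4f.png").astype(np.float32)
t=np.array([-.0093,.0677,.0792])
def prof(pts): 
    p=proj("scene",pts).astype(np.float32)
    return p
ys=np.arange(-.012,.0125,.001)
for c,nm in((0,'B'),(2,'R')):
    m=np.zeros(len(ys))
    for z in np.arange(.003,.014,.001):   # blade +x flat face
        p=prof([j2w(t[0]+.00175,t[1]+y,t[2]+z) for y in ys]); m+=cv2.remap(im[...,c].copy(),p[:,0].copy(),p[:,1].copy(),cv2.INTER_LINEAR)[:,0]/11
    print("blade",nm,[(int(round(y*1000)),int(v)) for y,v in zip(ys+t[1],m)])
    m=np.zeros(len(ys)); xs=np.arange(-.008,.008,.001)
    for x in xs:
        p=prof([j2w(x,.0677+y,.072) for y in ys]); m+=cv2.remap(im[...,c].copy(),p[:,0].copy(),p[:,1].copy(),cv2.INTER_LINEAR)[:,0]/len(xs)
    print("slot",nm,[(int(round(y*1000)),int(v)) for y,v in zip(ys+.0677,m)])
```

```text
blade B [(56, 95), (57, 95), (58, 95), (59, 94), (60, 91), (61, 87), (62, 82), (63, 81), (64, 81), (65, 80), (66, 80), (67, 80), (68, 80), (69, 82), (70, 84), (71, 87), (72, 89), (73, 92), (74, 94), (75, 95), (76, 95), (77, 95), (78, 96), (79, 96), (80, 96)]
slot B [(56, 95), (57, 95), (58, 95), (59, 94), (60, 93), (61, 90), (62, 88), (63, 87), (64, 87), (65, 87), (66, 87), (67, 86), (68, 85), (69, 86), (70, 86), (71, 87), (72, 87), (73, 88), (74, 90), (75, 92), (76, 93), (77, 94), (78, 95), (79, 95), (80, 95)]
blade R [(56, 97), (57, 96), (58, 96), (59, 95), (60, 93), (61, 90), (62, 86), (63, 85), (64, 85), (65, 84), (66, 85), (67, 85), (68, 85), (69, 86), (70, 88), (71, 90), (72, 92), (73, 94), (74, 96), (75, 96), (76, 97), (77, 97), (78, 97), (79, 97), (80, 97)]
slot R [(56, 96), (57, 96), (58, 96), (59, 96), (60, 95), (61, 93), (62, 92), (63, 92), (64, 92), (65, 92), (66, 92), (67, 91), (68, 91), (69, 91), (70, 92), (71, 91), (72, 91), (73, 91), (74, 92), (75, 93), (76, 95), (77, 96), (78, 96), (79, 96), (80, 96)]
```

Emit:
{"op": "apply_moves", "data": {"plan": [[[0.0014,-0.001,0.002,0,0,0,1],[0.0014,-0.001,0.004,0,0,0,1],[0.0014,-0.001,0.005,0,0,0,1],[0.0014,-0.001,0.005,0,0,0,1],[0.0014,-0.001,0.005,0,0,0,1],[0.0014,-0.001,0.005,0,0,0,1],[0.0014,-0.001,0.005,0,0,0,1],[0.0014,-0.001,0.005,0,0,0,1]]]}}

```text
time: 5.78
tool_pos: [0.5747, -0.0101, 0.1322]
tcp_rot: [2.438, 1.981, 0.0]
wrist_force: [0.6, 0.0, -1.8]
width: 0.222
```

Run:
```python
from h import *
st();t=tip()
s=read_camera('scene')[:,:,::-1]; cv2.imwrite("pics/s5f.png",s)
s=s[190:225,262:292]; g=cv2.resize(s,None,fx=18,fy=18,interpolation=cv2.INTER_CUBIC).astype(float)
g=np.clip((g-60)*3,0,255).astype(np.uint8); cv2.imwrite("pics/s5e.png",g)
```

```text
t 5.78 p [ 0.5747 -0.0101  0.1322] yaw -11.8 z [ 2.e-04  0.e+00 -1.e+00] F [ 0.64  0.03 -1.81] T [ 0.01   0.053 -0.016] w 0.222
tip jig [-10.4  69.   73.9]
```

View pics/s5e.png

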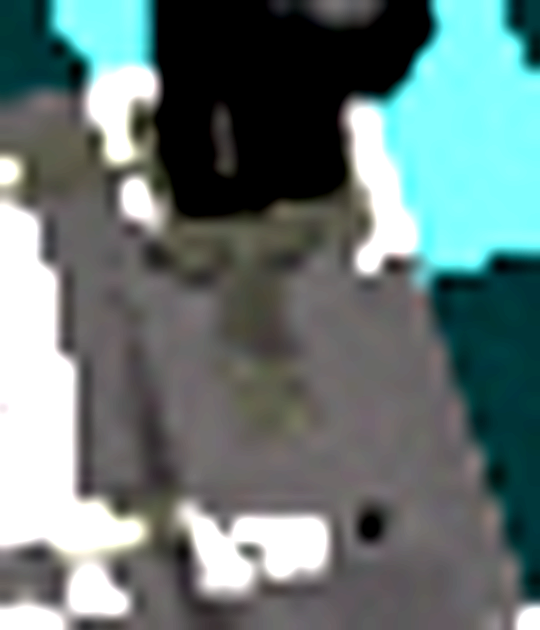

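Emit:
{"op": "apply_moves", "data": {"plan": [[[0,0,0.001,0,0,0,1],[0,0,0.002,0,0,0,1],[0,0,0.003,0,0,0,1],[0,0,0.0035,0,0,0,1],[0,0,0.004,0,0,0,1],[0,0,0.004,0,0,0,1],[0,0,0.004,0,0,0,1],[0,0,0.004,0,0,0,1]]]}}

```text
time: 6.5
tool_pos: [0.5747, -0.0101, 0.1282]
tcp_rot: [2.438, 1.981, 0.0]
wrist_force: [-0.3, -0.0, -2.0]
width: 0.222
```

```bash
python3 -c "
from h import *
st();tip()"
```

```text
t 6.5 p [ 0.5747 -0.0101  0.1282] yaw -11.8 z [ 1.e-04  0.e+00 -1.e+00] F [-0.25 -0.   -2.03] T [-0.013 -0.041  0.01 ] w 0.222
tip jig [-10.5  69.   69.9]
```

Emit:
{"op": "apply_moves", "data": {"plan": [[[0,0,0.001,0,0,0,1],[0,0,0.002,0,0,0,1],[0,0,0.003,0,0,0,1],[0,0,0.0035,0,0,0,1],[0,0,0.004,0,0,0,1],[0,0,0.004,0,0,0,1],[0,0,0.004,0,0,0,1],[0,0,0.004,0,0,0,1]]]}}

```text
time: 7.17
tool_pos: [0.5747, -0.01, 0.1242]
tcp_rot: [2.438, 1.982, 0.0]
wrist_force: [0.1, 0.1, -0.7]
width: 0.219
```

```bash
python3 -c "
from h import *
st();tip()"
```

```text
t 7.17 p [ 0.5747 -0.01    0.1242] yaw -11.79 z [ 1.e-04 -0.e+00 -1.e+00] F [ 0.14  0.09 -0.72] T [ 0.038 -0.026 -0.001] w 0.219
tip jig [-10.5  69.   65.9]
```

In the slot. Going down 5 mm more.

Emit:
{"op": "apply_moves", "data": {"plan": [[[0,0,0.001,0,0,0,1],[0,0,0.002,0,0,0,1],[0,0,0.003,0,0,0,1],[0,0,0.004,0,0,0,1],[0,0,0.005,0,0,0,1],[0,0,0.005,0,0,0,1],[0,0,0.005,0,0,0,1],[0,0,0.005,0,0,0,1]]]}}

```text
time: 7.83
tool_pos: [0.5753, -0.0102, 0.1195]
tcp_rot: [2.437, 1.981, 0.002]
wrist_force: [2.1, 0.4, -0.1]
width: 0.221
```

```bash
python3 -c "
from h import *
st();tip()"
```

```text
t 7.83 p [ 0.5753 -0.0102  0.1195] yaw -11.79 z [ 1.5e-03 -2.0e-04 -1.0e+00] F [ 2.1   0.37 -0.13] T [-0.063 -0.422 -0.024] w 0.221
tip jig [-9.8 69.  61.2]
```

Emit:
{"op": "apply_moves", "data": {"plan": [[[0,0.002,0,0,0,0,1],[0,0.004,0,0,0,0,1],[0,0.006,0,0,0,0,1],[0,0.008,0,0,0,0,1],[0,0.01,0,0,0,0,1],[0,0.012,0,0,0,0,1],[0,0.014,0,0,0,0,1],[0,0.014,0,0,0,0,1]]]}}

```text
time: 8.5
tool_pos: [0.5872, -0.0127, 0.1185]
tcp_rot: [-2.436, -1.98, 0.003]
wrist_force: [-3.8, 0.6, -1.2]
width: 0.223
```

```bash
python3 -c "
from h import *
st();tip()"
```

```text
t 8.5 p [ 0.5872 -0.0127  0.1185] yaw -11.8 z [-3.1e-03  4.0e-04 -1.0e+00] F [-3.81  0.62 -1.17] T [0.178 0.855 0.042] w 0.223
tip jig [ 2.4 68.9 60.2]
```

Emit:
{"op": "apply_moves", "data": {"plan": [[[0,0.001,0,0,0,0,1],[0,0.002,0,0,0,0,1],[0,0.003,0,0,0,0,1],[0,0.004,0,0,0,0,1],[0,0.0045,0,0,0,0,1],[0,0.0045,0,0,0,0,1],[0,0.0045,0,0,0,0,1],[0,0.0045,0,0,0,0,1]]]}}

```text
time: 9.17
tool_pos: [0.593, -0.0139, 0.1194]
tcp_rot: [2.438, 1.981, 0.001]
wrist_force: [-3.8, 0.5, -1.1]
width: 0.218
```

```bash
python3 -c "
from h import *
st();tip()
im=read_camera('top');cv2.imwrite('pics/t6f.png',im[:,:,::-1]);cv2.imwrite('pics/t6.png',cv2.resize(im[180:300,230:350,::-1],None,fx=5,fy=5,interpolation=cv2.INTER_CUBIC))
im=read_camera('scene');cv2.imwrite('pics/s6f.png',im[:,:,::-1]);cv2.imwrite('pics/s6.png',cv2.resize(im[180:280,205:310,::-1],None,fx=6,fy=6,interpolation=cv2.INTER_CUBIC))"
```

```text
t 9.17 p [ 0.593  -0.0139  0.1194] yaw -11.79 z [ 6.e-04 -1.e-04 -1.e+00] F [-3.78  0.47 -1.07] T [0.148 0.908 0.042] w 0.218
tip jig [ 8.3 69.  61.1]
```

View pics/s6.png

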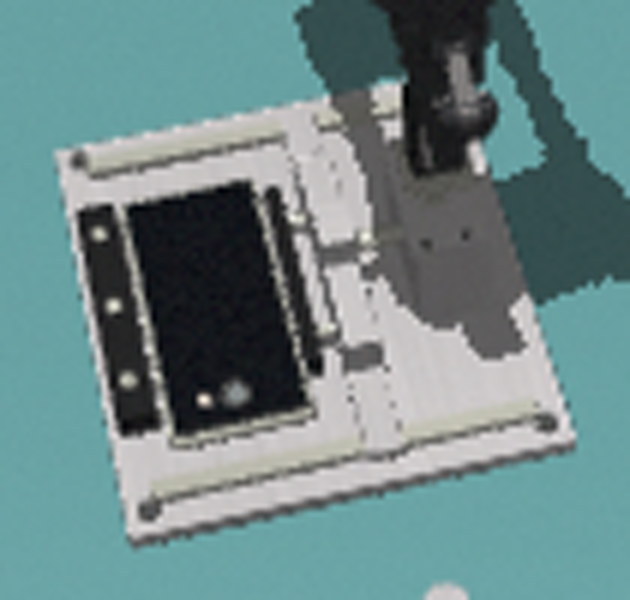

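View pics/t6.png

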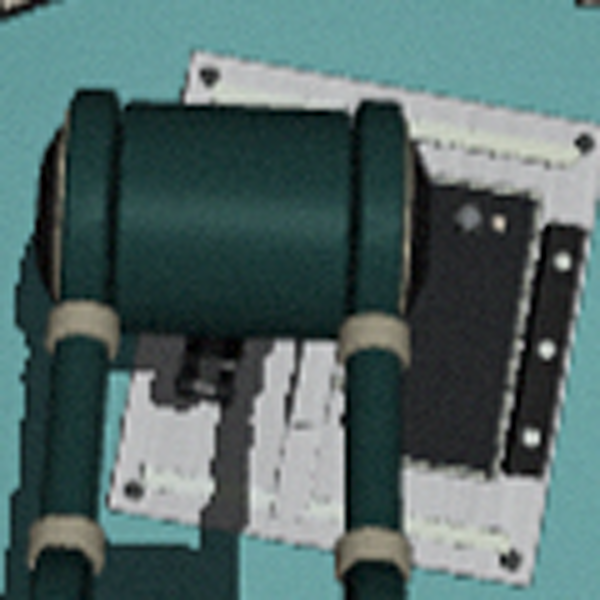

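```bash
cat >> h.py <<'E'
def prof(n,img,z,xs,y0,y1,step=.001):
    g=(img if isinstance(img,np.ndarray) else cv2.imread(img)).astype(np.float32).mean(2)
    ys=np.arange(y0,y1,step)
    p=proj(n,[j2w(x,y,z) for y in ys for x in xs]).astype(np.float32).reshape(len(ys),len(xs),2)
    return ys,np.median(cv2.remap(g,p[...,0],p[...,1],cv2.INTER_LINEAR),axis=1)
E
python3 - <<'E'
from h import *
for z in(.02,):
  for f in("s6f","scene0"):
    for xs in (np.arange(.012,.03,.001),np.arange(-.045,-.02,.001)):
      y,m=prof("scene",f"pics/{f}.png",z,xs,-.09,.045)
      print(f,z,"x",xs[0]," ".join(f"{int(round(a*1000))}:{int(b)}" for a,b in zip(y,m) if a>-.02 or a<-.08))
E
```

```text
s6f 0.02 x 0.012 -90:38 -89:39 -88:41 -87:47 -86:57 -85:86 -84:114 -83:144 -82:154 -81:136 -20:22 -19:23 -18:23 -17:24 -16:28 -15:42 -14:67 -13:93 -12:109 -11:120 -10:101 -9:76 -8:54 -7:42 -6:38 -5:38 -4:39 -3:44 -2:55 -1:86 0:123 1:155 2:182 3:193 4:194 5:194 6:191 7:173 8:144 9:116 10:116 11:142 12:162 13:187 14:199 15:203 16:202 17:202 18:202 19:202 20:202 21:201 22:201 23:201 24:200 25:201 26:201 27:197 28:185 29:176 30:172 31:182 32:192 33:198 34:198 35:197 36:197 37:197 38:196 39:196 40:195 41:176 42:150 43:120 44:100
s6f 0.02 x -0.045 -90:37 -89:37 -88:39 -87:46 -86:58 -85:80 -84:111 -83:139 -82:152 -81:132 -20:20 -19:21 -18:22 -17:25 -16:35 -15:54 -14:75 -13:106 -12:137 -11:135 -10:115 -9:85 -8:54 -7:41 -6:38 -5:37 -4:38 -3:42 -2:50 -1:78 0:123 1:157 2:182 3:186 4:178 5:169 6:160 7:148 8:134 9:118 10:102 11:106 12:131 13:160 14:185 15:198 16:201 17:201 18:201 19:201 20:201 21:201 22:202 23:202 24:202 25:202 26:202 27:202 28:202 29:202 30:199 31:198 32:196 33:194 34:194 35:194 36:194 37:194 38:195 39:195 40:190 41:166 42:134 43:103 44:92
scene0 0.02 x 0.012 -90:36 -89:36 -88:3
[... 325 characters left out ...]
 21:193 22:193 23:193 24:193 25:192 26:192 27:191 28:190 29:183 30:175 31:170 32:173 33:181 34:188 35:189 36:189 37:188 38:188 39:188 40:188 41:189 42:189 43:189 44:189
scene0 0.02 x -0.045 -90:36 -89:36 -88:38 -87:45 -86:56 -85:77 -84:107 -83:133 -82:145 -81:126 -20:22 -19:21 -18:22 -17:25 -16:34 -15:52 -14:72 -13:102 -12:133 -11:154 -10:155 -9:143 -8:122 -7:89 -6:61 -5:40 -4:37 -3:36 -2:36 -1:42 0:53 1:69 2:95 3:123 4:145 5:162 6:164 7:166 8:161 9:136 10:110 11:89 12:92 13:104 14:120 15:146 16:177 17:190 18:192 19:193 20:193 21:193 22:193 23:193 24:193 25:193 26:193 27:193 28:193 29:193 30:192 31:192 32:191 33:190 34:188 35:187 36:186 37:186 38:186 39:187 40:187 41:187 42:188 43:188 44:188
```

Emit:
{"op": "apply_moves", "data": {"plan": [[[0,-0.001,-0.003,0,0,0,1],[0,-0.001,-0.006,0,0,0,1],[0,-0.001,-0.009,0,0,0,1],[0,-0.001,-0.0095,0,0,0,1],[0,-0.005,-0.0095,0,0,0,1],[0,-0.011,-0.0095,0,0,0,1],[0,-0.016,-0.0095,0,0,0,1],[0,-0.019,-0.0095,0,0,0,1]]]}}

```text
time: 9.93
tool_pos: [0.573, -0.0098, 0.1284]
tcp_rot: [-2.437, -1.981, 0.001]
wrist_force: [0.2, 0.2, -0.9]
width: 0.224
```

```bash
python3 -c "
from h import *
st();tip()"
```

```text
t 9.93 p [ 0.573  -0.0098  0.1284] yaw -11.79 z [-9.e-04  1.e-04 -1.e+00] F [ 0.15  0.22 -0.93] T [ 0.012  0.022 -0.021] w 0.224
tip jig [-12.2  69.   70.1]
```

Emit:
{"op": "apply_moves", "data": {"plan": [[[0,0,0.001,0,0,0,1],[0,0,0.002,0,0,0,1],[0,0,0.003,0,0,0,1],[0,0,0.004,0,0,0,1],[0,0,0.005,0,0,0,1],[0,0,0.005,0,0,0,1],[0,0,0.005,0,0,0,1],[0,0,0.005,0,0,0,1]]]}}

```text
time: 10.6
tool_pos: [0.5742, -0.01, 0.1236]
tcp_rot: [2.438, 1.981, -0.0]
wrist_force: [-0.1, -0.1, -1.5]
width: 0.223
```

```bash
python3 -c "
from h import *
st();tip()"
```

```text
t 10.6 p [ 0.5742 -0.01    0.1236] yaw -11.79 z [ 0. -0. -1.] F [-0.13 -0.1  -1.52] T [-0.028 -0.048  0.017] w 0.223
tip jig [-10.9  69.   65.3]
```

Clear of the tooth. I'll go down another 4.3 mm and begin the stroke.

Emit:
{"op": "apply_moves", "data": {"plan": [[[0,0,0.0015,0,0,0,1],[0,0,0.003,0,0,0,1],[0,0,0.0043,0,0,0,1],[0,0,0.0043,0,0,0,1],[0,0.002,0.0043,0,0,0,1],[0,0.004,0.0043,0,0,0,1],[0,0.006,0.0043,0,0,0,1],[0,0.008,0.0043,0,0,0,1]]]}}

```text
time: 11.27
tool_pos: [0.5811, -0.0114, 0.1191]
tcp_rot: [-2.436, -1.98, 0.003]
wrist_force: [-5.1, 1.5, 1.6]
width: 0.22
```

```bash
python3 -c "
from h import *
st();tip()"
```

```text
t 11.27 p [ 0.5811 -0.0114  0.1191] yaw -11.79 z [-2.4e-03  3.0e-04 -1.0e+00] F [-5.08  1.52  1.63] T [ 0.219  1.005 -0.007] w 0.22
tip jig [-3.9 69.  60.8]
```

Emit:
{"op": "apply_moves", "data": {"plan": [[[0,0.002,0,0,0,0,1],[0,0.004,0,0,0,0,1],[0,0.006,0,0,0,0,1],[0,0.008,0,0,0,0,1],[0,0.0095,0,0,0,0,1],[0,0.0105,0,0,0,0,1],[0,0.011,0,0,0,0,1],[0,0.011,0,0,0,0,1]]]}}

```text
time: 11.93
tool_pos: [0.5927, -0.0139, 0.119]
tcp_rot: [-2.438, -1.981, 0.001]
wrist_force: [-4.7, 1.2, -2.4]
width: 0.218
```

Run:
```python
from h import *
st();tip()
im=read_camera('scene');cv2.imwrite('pics/s7f.png',im[:,:,::-1]);cv2.imwrite('pics/s7.png',cv2.resize(im[180:280,205:310,::-1],None,fx=6,fy=6,interpolation=cv2.INTER_CUBIC))
for xs in (np.arange(.012,.03,.001),np.arange(-.045,-.02,.001)):
      y,m=prof("scene",f"pics/s7f.png",.02,xs,-.09,.045)
      print("x",xs[0]," ".join(f"{int(round(a*1000))}:{int(b)}" for a,b in zip(y,m) if -.02<a<.02 or a<-.08))
```

```text
t 11.93 p [ 0.5927 -0.0139  0.119 ] yaw -11.8 z [-5.e-04  0.e+00 -1.e+00] F [-4.71  1.18 -2.45] T [ 0.205  1.013 -0.014] w 0.218
tip jig [ 7.9 69.  60.7]
x 0.012 -90:38 -89:38 -88:41 -87:46 -86:56 -85:87 -84:120 -83:138 -82:122 -81:94 -20:22 -19:23 -18:27 -17:41 -16:64 -15:92 -14:95 -13:84 -12:69 -11:52 -10:40 -9:39 -8:39 -7:38 -6:45 -5:65 -4:96 -3:132 -2:158 -1:179 0:194 1:194 2:189 3:175 4:146 5:121 6:114 7:136 8:166 9:197 10:204 11:203 12:202 13:201 14:201 15:201 16:201 17:201 18:201 19:200
x -0.045 -90:38 -89:38 -88:40 -87:47 -86:59 -85:82 -84:118 -83:141 -82:124 -81:95 -20:23 -19:24 -18:26 -17:33 -16:62 -15:98 -14:106 -13:85 -12:66 -11:43 -10:39 -9:37 -8:36 -7:38 -6:43 -5:52 -4:78 -3:117 -2:157 -1:177 0:181 1:187 2:179 3:161 4:142 5:124 6:108 7:108 8:128 9:156 10:185 11:198 12:201 13:202 14:202 15:202 16:202 17:201 18:201 19:202
```

View pics/s7.png

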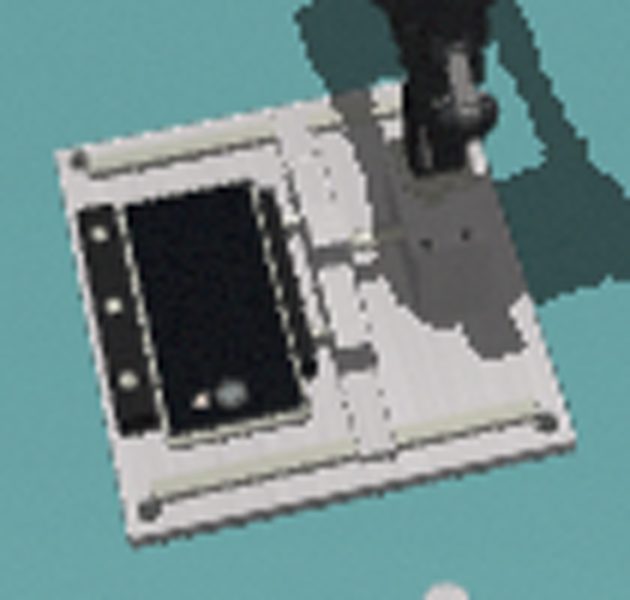

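Emit:
{"op": "apply_moves", "data": {"plan": [[[0,-0.001,-0.003,0,0,0,1],[0,-0.001,-0.006,0,0,0,1],[0,-0.001,-0.009,0,0,0,1],[0,-0.001,-0.0095,0,0,0,1],[0,-0.005,-0.0095,0,0,0,1],[0,-0.011,-0.0095,0,0,0,1],[0,-0.016,-0.0095,0,0,0,1],[0,-0.019,-0.0095,0,0,0,1]]]}}

```text
time: 12.65
tool_pos: [0.573, -0.0098, 0.1286]
tcp_rot: [-2.437, -1.981, 0.001]
wrist_force: [-0.5, 0.8, -1.4]
width: 0.218
```

Emit:
{"op": "apply_moves", "data": {"plan": [[[0,0,0,0,0,0,1],[0,0,0.001,0,0,0,1],[0,0,0.002,0,0,0,1],[0,0,0.003,0,0,0,1],[0,0,0.004,0,0,0,1],[0,0,0.005,0,0,0,1],[0,0,0.005,0,0,0,1],[0,0,0.005,0,0,0,1]]]}}

```text
time: 13.32
tool_pos: [0.5741, -0.01, 0.1237]
tcp_rot: [-2.438, -1.981, 0.0]
wrist_force: [-0.4, 0.0, -1.4]
width: 0.22
```

```bash
python3 -c "
from h import *
st();tip()"
```

```text
t 13.32 p [ 0.5741 -0.01    0.1237] yaw -11.8 z [-3.e-04  0.e+00 -1.e+00] F [-0.4   0.02 -1.43] T [0.01  0.012 0.022] w 0.22
tip jig [-11.   69.   65.4]
```

Emit:
{"op": "apply_moves", "data": {"plan": [[[0,0,0.0015,0,0,0,1],[0,0,0.003,0,0,0,1],[0,0,0.0043,0,0,0,1],[0,0,0.0043,0,0,0,1],[0,0.002,0.0043,0,0,0,1],[0,0.004,0.0043,0,0,0,1],[0,0.006,0.0043,0,0,0,1],[0,0.008,0.0043,0,0,0,1]]]}}

```text
time: 13.98
tool_pos: [0.5811, -0.0115, 0.1193]
tcp_rot: [-2.437, -1.98, 0.003]
wrist_force: [-5.0, -0.1, 1.0]
width: 0.22
```

Emit:
{"op": "apply_moves", "data": {"plan": [[[0,0.002,0,0,0,0,1],[0,0.004,0,0,0,0,1],[0,0.006,0,0,0,0,1],[0,0.008,0,0,0,0,1],[0,0.0095,0,0,0,0,1],[0,0.0105,0,0,0,0,1],[0,0.011,0,0,0,0,1],[0,0.011,0,0,0,0,1]]]}}

```text
time: 14.65
tool_pos: [0.5916, -0.0137, 0.1183]
tcp_rot: [-2.436, -1.98, 0.003]
wrist_force: [-5.5, 0.6, -2.1]
width: 0.224
```

Run:
```python
from h import *
st();tip()
im=read_camera('scene');cv2.imwrite('pics/s8f.png',im[:,:,::-1]);cv2.imwrite('pics/s8.png',cv2.resize(im[180:280,205:310,::-1],None,fx=6,fy=6,interpolation=cv2.INTER_CUBIC))
for xs in (np.arange(.012,.03,.001),np.arange(-.045,-.02,.001)):
      y,m=prof("scene",f"pics/s8f.png",.02,xs,-.09,.045)
      print("x",xs[0]," ".join(f"{int(round(a*1000))}:{int(b)}" for a,b in zip(y,m) if -.02<a<.02 or a<-.08))
```

```text
t 14.65 p [ 0.5916 -0.0137  0.1183] yaw -11.8 z [-3.1e-03  4.0e-04 -1.0e+00] F [-5.49  0.6  -2.07] T [ 0.249  1.145 -0.01 ] w 0.224
tip jig [ 6.9 68.9 60. ]
x 0.012 -90:37 -89:38 -88:39 -87:42 -86:50 -85:71 -84:89 -83:96 -82:77 -81:49 -20:24 -19:27 -18:41 -17:63 -16:89 -15:96 -14:82 -13:60 -12:42 -11:38 -10:38 -9:38 -8:41 -7:45 -6:59 -5:97 -4:135 -3:169 -2:184 -1:177 0:157 1:132 2:115 3:134 4:156 5:184 6:206 7:205 8:204 9:202 10:202 11:201 12:201 13:201 14:201 15:201 16:201 17:200 18:201 19:191
x -0.045 -90:37 -89:38 -88:40 -87:45 -86:51 -85:72 -84:96 -83:109 -82:92 -81:60 -20:24 -19:34 -18:44 -17:68 -16:88 -15:92 -14:93 -13:73 -12:48 -11:39 -10:38 -9:38 -8:39 -7:49 -6:62 -5:81 -4:110 -3:143 -2:170 -1:147 0:120 1:99 2:96 3:115 4:131 5:152 6:180 7:197 8:201 9:202 10:202 11:202 12:202 13:202 14:203 15:202 16:202 17:201 18:201 19:201
```

View pics/s8.png

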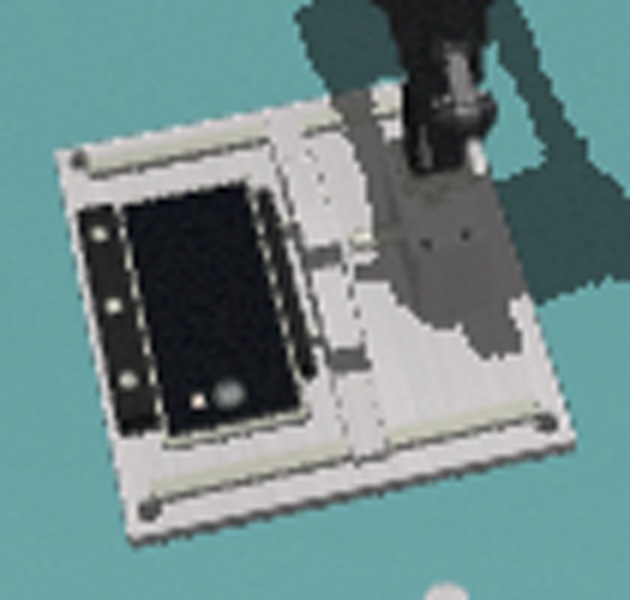

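Emit:
{"op": "apply_moves", "data": {"plan": [[[0,-0.001,-0.003,0,0,0,1],[0,-0.001,-0.006,0,0,0,1],[0,-0.001,-0.009,0,0,0,1],[0,-0.001,-0.0095,0,0,0,1],[0,-0.005,-0.0095,0,0,0,1],[0,-0.011,-0.0095,0,0,0,1],[0,-0.016,-0.0095,0,0,0,1],[0,-0.019,-0.0095,0,0,0,1]]]}}

```text
time: 15.37
tool_pos: [0.573, -0.0097, 0.1288]
tcp_rot: [-2.437, -1.981, 0.001]
wrist_force: [-0.0, 0.3, -0.7]
width: 0.22
```

Emit:
{"op": "apply_moves", "data": {"plan": [[[0,0,0,0,0,0,1],[0,0,0.001,0,0,0,1],[0,0,0.002,0,0,0,1],[0,0,0.003,0,0,0,1],[0,0,0.004,0,0,0,1],[0,0,0.005,0,0,0,1],[0,0,0.005,0,0,0,1],[0,0,0.005,0,0,0,1]]]}}

```text
time: 16.03
tool_pos: [0.5741, -0.01, 0.1238]
tcp_rot: [-2.438, -1.981, 0.0]
wrist_force: [0.7, -0.6, -1.5]
width: 0.223
```

Run:
```python
from h import *
st();tip()
im=read_camera('scene');cv2.imwrite('pics/s9f.png',im[:,:,::-1])
for xs in (np.arange(.012,.03,.001),np.arange(-.045,-.02,.001)):
      y,m=prof("scene",f"pics/s9f.png",.02,xs,-.09,.045)
      print("x",xs[0]," ".join(f"{int(round(a*1000))}:{int(b)}" for a,b in zip(y,m) if -.02<a<.01 or a<-.08))
```

```text
t 16.03 p [ 0.5741 -0.01    0.1238] yaw -11.79 z [-4.e-04  0.e+00 -1.e+00] F [ 0.71 -0.61 -1.5 ] T [ 0.02   0.003 -0.063] w 0.223
tip jig [-11.   69.   65.5]
x 0.012 -90:37 -89:38 -88:40 -87:43 -86:50 -85:71 -84:89 -83:95 -82:77 -81:49 -20:25 -19:28 -18:41 -17:64 -16:89 -15:97 -14:83 -13:60 -12:42 -11:36 -10:36 -9:37 -8:39 -7:44 -6:58 -5:97 -4:136 -3:169 -2:183 -1:177 0:157 1:131 2:115 3:133 4:157 5:184 6:206 7:204 8:202 9:201
x -0.045 -90:37 -89:38 -88:40 -87:45 -86:51 -85:72 -84:97 -83:109 -82:93 -81:60 -20:25 -19:32 -18:44 -17:68 -16:87 -15:92 -14:92 -13:73 -12:49 -11:37 -10:37 -9:37 -8:39 -7:47 -6:64 -5:81 -4:108 -3:141 -2:169 -1:146 0:119 1:99 2:97 3:114 4:131 5:151 6:180 7:196 8:201 9:201
```

Emit:
{"op": "apply_moves", "data": {"plan": [[[0,0,0.0015,0,0,0,1],[0,0,0.003,0,0,0,1],[0,0,0.0045,0,0,0,1],[0,0,0.0045,0,0,0,1],[0,0.002,0.0045,0,0,0,1],[0,0.004,0.0045,0,0,0,1],[0,0.006,0.0045,0,0,0,1],[0,0.008,0.0045,0,0,0,1]]]}}

```text
time: 16.75
tool_pos: [0.58, -0.0112, 0.1191]
tcp_rot: [-2.435, -1.979, 0.005]
wrist_force: [-5.3, 1.7, 2.4]
width: 0.222
```

Emit:
{"op": "apply_moves", "data": {"plan": [[[0,0.001,0,0,0,0,1],[0,0.002,0,0,0,0,1],[0,0.0025,0,0,0,0,1],[0,0.0025,0,0,0,0,1],[0,0.0025,0,0,0,0,1],[0,0.0025,0,0,0,0,1],[0,0.0025,0,0,0,0,1],[0,0.0025,0,0,0,0,1]]]}}

```text
time: 17.42
tool_pos: [0.5827, -0.0118, 0.1193]
tcp_rot: [-2.436, -1.98, 0.005]
wrist_force: [-5.5, 0.9, 1.1]
width: 0.221
```

Run:
```python
from h import *
st();tip()
im=read_camera('scene');cv2.imwrite('pics/s10f.png',im[:,:,::-1])
for xs in (np.arange(.012,.03,.001),np.arange(-.045,-.02,.001)):
      y,m=prof("scene",f"pics/s10f.png",.02,xs,-.09,.045)
      print("x",xs[0]," ".join(f"{int(round(a*1000))}:{int(b)}" for a,b in zip(y,m) if -.02<a<.01 or a<-.08))
```

```text
t 17.42 p [ 0.5827 -0.0118  0.1193] yaw -11.79 z [-4.1e-03  5.0e-04 -1.0e+00] F [-5.5   0.91  1.14] T [ 0.18   1.135 -0.053] w 0.221
tip jig [-2.2 68.9 61. ]
x 0.012 -90:38 -89:38 -88:39 -87:43 -86:50 -85:72 -84:89 -83:96 -82:77 -81:50 -20:23 -19:26 -18:40 -17:63 -16:88 -15:96 -14:82 -13:60 -12:43 -11:38 -10:37 -9:38 -8:40 -7:45 -6:59 -5:100 -4:138 -3:165 -2:159 -1:141 0:127 1:135 2:159 3:189 4:201 5:203 6:202 7:202 8:201 9:201
x -0.045 -90:37 -89:38 -88:40 -87:44 -86:51 -85:72 -84:96 -83:108 -82:92 -81:60 -20:24 -19:35 -18:45 -17:68 -16:88 -15:92 -14:92 -13:73 -12:49 -11:38 -10:37 -9:37 -8:38 -7:47 -6:63 -5:82 -4:108 -3:128 -2:132 -1:127 0:111 1:97 2:118 3:143 4:175 5:194 6:200 7:202 8:202 9:202
```

Emit:
{"op": "apply_moves", "data": {"plan": [[[0,-0.002,0,0,0,0,1],[0,-0.003,-0.003,0,0,0,1],[0,-0.003,-0.01,0,0,0,1],[0,-0.003,-0.02,0,0,0,1],[0,-0.003,-0.035,0,0,0,1],[0,-0.003,-0.05,0,0,0,1],[0,-0.003,-0.055,0,0,0,1],[0,-0.003,-0.055,0,0,0,1]]]}}

```text
time: 18.13
tool_pos: [0.5838, -0.0117, 0.1778]
tcp_rot: [2.435, 1.979, 0.007]
wrist_force: [-0.5, -0.6, -1.1]
width: 0.224
```

Run:
```python
from h import *
st()
im=read_camera('scene');cv2.imwrite('pics/s11f.png',im[:,:,::-1]);cv2.imwrite('pics/s11.png',cv2.resize(im[150:240,230:320,::-1],None,fx=6.5,fy=6.5,interpolation=cv2.INTER_CUBIC))
for xs in (np.arange(.012,.03,.001),):
      y,m=prof("scene",f"pics/s11f.png",.02,xs,-.09,.045)
      print("x",xs[0]," ".join(f"{int(round(a*1000))}:{int(b)}" for a,b in zip(y,m) if -.02<a<.01 or a<-.08))
# go to hover above socket at the pose at which bar was lifted
delta((.5475,.2292,.16),-3.6)
```

```text
t 18.13 p [ 0.5838 -0.0117  0.1778] yaw -11.8 z [ 6.e-03 -4.e-04 -1.e+00] F [-0.45 -0.64 -1.14] T [-0.016  0.014  0.04 ] w 0.224
x 0.012 -90:37 -89:37 -88:40 -87:43 -86:51 -85:71 -84:89 -83:96 -82:77 -81:48 -20:24 -19:27 -18:40 -17:63 -16:88 -15:96 -14:81 -13:58 -12:41 -11:37 -10:37 -9:38 -8:40 -7:45 -6:59 -5:99 -4:139 -3:165 -2:161 -1:142 0:128 1:135 2:159 3:189 4:201 5:203 6:203 7:202 8:202 9:202
delta [0.2285, -0.0838, 0.0161] [0.0011, -0.0001, -0.0455] rows 5.848669243574547 1.1448660316334314
```

View pics/s11.png

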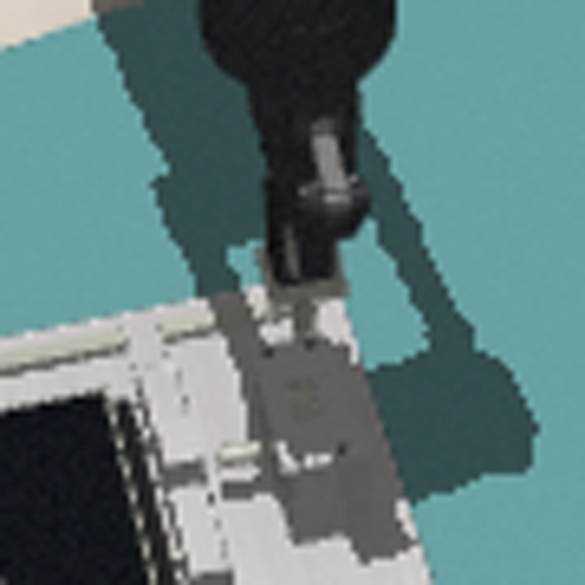

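Emit:
{"op": "apply_moves", "data": {"plan": [[[0.2285,-0.083,0.015,0,0,-0.0455,1],[0.2285,-0.083,0.015,0,0,-0.0455,1],[0.2285,-0.083,0.015,0,0,-0.0455,1],[0.2285,-0.083,0.015,0,0,-0.0455,1],[0.2285,-0.083,0.015,0,0,-0.0455,1],[0.2285,-0.083,0.015,0,0,-0.0455,1],[0.2285,-0.083,0.015,0,0,-0.0455,1],[0.2285,-0.083,0.015,0,0,-0.0455,1]]]}}

```text
time: 18.85
tool_pos: [0.5457, 0.2308, 0.1582]
tcp_rot: [-2.285, -2.155, 0.003]
wrist_force: [1.7, 0.2, -1.4]
width: 0.223
```

Emit:
{"op": "apply_moves", "data": {"plan": [[[0,0,0,0,0,0,1],[0,0,0,0,0,0,1],[0,0,0,0,0,0,1],[0,0,0,0,0,0,1],[0,0,0,0,0,0,1],[0,0,0,0,0,0,1],[0,0,0,0,0,0,1],[0,0,0,0,0,0,1]]]}}

```text
time: 19.52
tool_pos: [0.547, 0.2289, 0.1596]
tcp_rot: [2.291, 2.15, 0.0]
wrist_force: [-0.4, 0.2, -0.3]
width: 0.221
```

Run:
```python
from h import *
st(); delta((.5475,.2292,.12),-3.6)
im=read_camera('scene');cv2.imwrite('pics/s12.png',cv2.resize(im[110:210,300:400,::-1],None,fx=6,fy=6,interpolation=cv2.INTER_CUBIC))
```

```text
t 19.52 p [0.547  0.2289 0.1596] yaw -3.63 z [ 1.e-04  0.e+00 -1.e+00] F [-0.44  0.19 -0.33] T [ 0.015  0.027 -0.011] w 0.221
delta [0.0003, 0.0004, 0.0396] [0.0, -0.0, -0.0002] rows 0.9502010467803765 0.004226319787035729
```

View pics/s12.png

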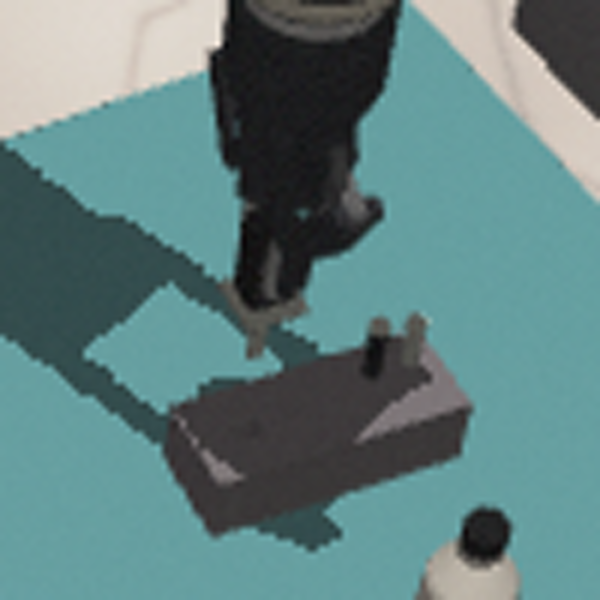

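Emit:
{"op": "apply_moves", "data": {"plan": [[[0.0003,0.0004,0.012,0,0,0,1],[0.0003,0.0004,0.024,0,0,0,1],[0.0003,0.0004,0.036,0,0,0,1],[0.0003,0.0004,0.045,0,0,0,1],[0.0003,0.0004,0.049,0,0,0,1],[0.0003,0.0004,0.049,0,0,0,1],[0.0003,0.0004,0.049,0,0,0,1],[0.0003,0.0004,0.049,0,0,0,1]]]}}

```text
time: 20.23
tool_pos: [0.5478, 0.2296, 0.111]
tcp_rot: [2.29, 2.15, 0.001]
wrist_force: [-0.8, -0.4, -0.9]
width: 0.221
```

Run:
```python
from h import *
st(); 
s=read_camera('scene')[:,:,::-1][155:200,320:375]
g=cv2.resize(s,None,fx=12,fy=12,interpolation=cv2.INTER_CUBIC).astype(float)
cv2.imwrite('pics/s13.png',np.clip((g-20)*2,0,255).astype(np.uint8))
```

```text
t 20.23 p [0.5478 0.2296 0.111 ] yaw -3.6 z [ 7.e-04  3.e-04 -1.e+00] F [-0.77 -0.36 -0.93] T [-0.014  0.022  0.008] w 0.221
```

View pics/s13.png

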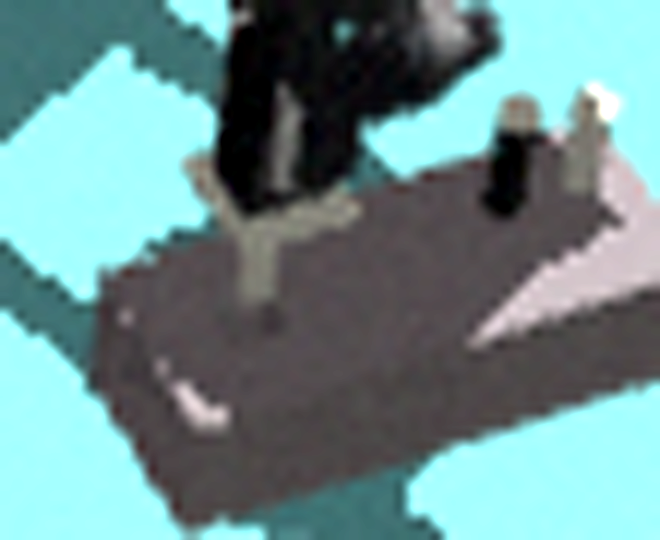

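Tip (258,300) is just above the socket hole (265,318), which looks aligned. I'll lower gently.

Emit:
{"op": "apply_moves", "data": {"plan": [[[0,0,0.002,0,0,0,1],[0,0,0.004,0,0,0,1],[0,0,0.007,0,0,0,1],[0,0,0.01,0,0,0,1],[0,0,0.013,0,0,0,1],[0,0,0.015,0,0,0,1],[0,0,0.015,0,0,0,1],[0,0,0.015,0,0,0,1]]]}}

```text
time: 20.95
tool_pos: [0.5471, 0.2294, 0.0952]
tcp_rot: [-2.29, -2.15, 0.001]
wrist_force: [-1.8, 0.1, -0.9]
width: 0.223
```

```bash
python3 -c "
from h import *
st()"
```

```text
t 20.95 p [0.5471 0.2294 0.0952] yaw -3.6 z [-6.e-04 -2.e-04 -1.e+00] F [-1.76  0.14 -0.91] T [ 0.051 -0.    -0.017] w 0.223
```

Emit:
{"op": "apply_moves", "data": {"plan": [[[0,0,0.005,0,0,0,1],[0,0,0.01,0,0,0,1],[0,0,0.015,0,0,0,1],[0,0,0.02,0,0,0,1],[0,0,0.025,0,0,0,1],[0,0,0.029,0,0,0,1],[0,0,0.031,0,0,0,1],[0,0,0.031,0,0,0,1]]]}}

```text
time: 21.62
tool_pos: [0.547, 0.2293, 0.0639]
tcp_rot: [-2.29, -2.15, 0.001]
wrist_force: [0.0, 0.4, -1.0]
width: 0.222
```

```bash
python3 -c "
from h import *
st()"
```

```text
t 21.62 p [0.547  0.2293 0.0639] yaw -3.6 z [-9.e-04 -4.e-04 -1.e+00] F [ 0.05  0.36 -0.97] T [-0.019 -0.007 -0.005] w 0.222
```

Emit:
{"op": "apply_moves", "data": {"plan": [[[0,0,0.0004,0,0,0,1],[0,0,0.0004,0,0,0,0.3],[0,0,0.0004,0,0,0,0],[0,0,0.0004,0,0,0,-0.5],[0,0,0.0004,0,0,0,-1],[0,0,0.0004,0,0,0,-1],[0,0,0.0004,0,0,0,-1],[0,0,0.0004,0,0,0,-1]]]}}

```text
time: 22.28
tool_pos: [0.5474, 0.2295, 0.0643]
tcp_rot: [2.29, 2.151, 0.0]
wrist_force: [0.1, -0.6, -0.3]
width: 1.002
```

```bash
python3 -c "
from h import *
st()
im=read_camera('scene');cv2.imwrite('pics/s14.png',cv2.resize(im[120:210,310:400,::-1],None,fx=6.5,fy=6.5,interpolation=cv2.INTER_CUBIC))"
```

```text
t 22.28 p [0.5474 0.2295 0.0643] yaw -3.6 z [ 2.e-04  1.e-04 -1.e+00] F [ 0.1  -0.62 -0.26] T [ 0.004 -0.013 -0.005] w 1.002
```

View pics/s14.png

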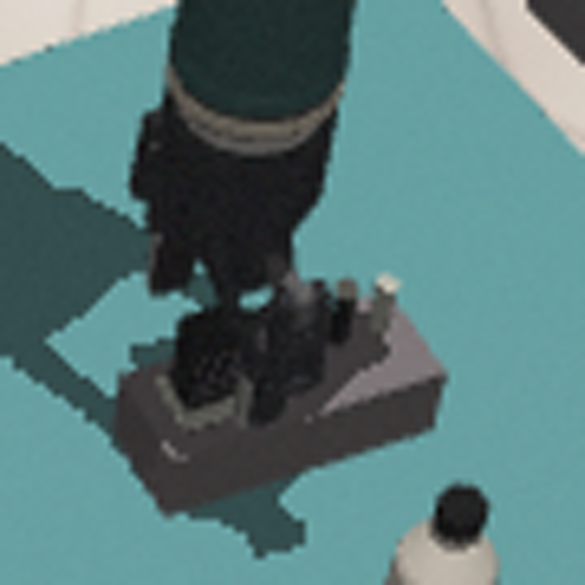

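Released, and the bar is standing in its socket. Next I raise the arm and move clear.

Emit:
{"op": "apply_moves", "data": {"plan": [[[0,0,-0.02,0,0,0,-1],[0,0,-0.05,0,0,0,-1],[0,0,-0.09,0,0,0,-1],[0,0,-0.13,0,0,0,-1],[0,0,-0.16,0,0,0,-1],[0.03,-0.04,-0.16,0,0,0,-1],[0.06,-0.08,-0.16,0,0,0,-1],[0.1,-0.12,-0.16,0,0,0,-1]]]}}

```text
time: 23.0
tool_pos: [0.4549, 0.314, 0.2255]
tcp_rot: [2.293, 2.147, 0.003]
wrist_force: [0.6, 1.0, -0.3]
width: 0.999
```

Emit:
{"op": "apply_moves", "data": {"plan": [[[0.04,-0.03,0,0,0,0,-1],[0.08,-0.04,0,0,0,0,-1],[0.1,-0.05,0,0,0,0,-1],[0.12,-0.05,0,0,0,0,-1],[0.12,-0.05,0,0,0,0,-1],[0.12,-0.05,0,0,0,0,-1],[0.12,-0.05,0,0,0,0,-1],[0.12,-0.05,0,0,0,0,-1]]]}}

```text
time: 23.67
tool_pos: [0.4133, 0.4357, 0.224]
tcp_rot: [2.291, 2.149, -0.001]
wrist_force: [-0.3, 0.1, 0.4]
width: 1.002
```

```bash
python3 -c "
from h import *
st()
im=read_camera('scene');cv2.imwrite('pics/s15f.png',im[:,:,::-1]);cv2.imwrite('pics/s15.png',cv2.resize(im[140:290,200:400,::-1],None,fx=4,fy=4,interpolation=cv2.INTER_CUBIC))
im=read_camera('top');cv2.imwrite('pics/t15.png',im[:,:,::-1]);cv2.imwrite('pics/t15c.png',cv2.resize(im[180:305,120:365,::-1],None,fx=3.2,fy=3.2,interpolation=cv2.INTER_CUBIC))
for n,f,g in(('scene','s15f','scene0'),('top','t15','top0')):
  for k in(f,g):
    y,m=prof(n,f'pics/{k}.png',.02,np.arange(.012,.03,.001),-.09,.03)
    print(k,' '.join(f'{int(round(a*1000))}:{int(b)}' for a,b in zip(y,m) if -.02<a<.02 or a<-.08))
"
```

```text
t 23.67 p [0.4133 0.4357 0.224 ] yaw -3.66 z [-3.e-04 -8.e-04 -1.e+00] F [-0.27  0.06  0.41] T [ 0.003 -0.059 -0.04 ] w 1.002
s15f -90:36 -89:37 -88:38 -87:41 -86:48 -85:68 -84:86 -83:92 -82:74 -81:46 -20:23 -19:27 -18:40 -17:60 -16:85 -15:93 -14:79 -13:57 -12:40 -11:36 -10:36 -9:37 -8:39 -7:43 -6:57 -5:95 -4:134 -3:159 -2:154 -1:137 0:123 1:129 2:153 3:182 4:194 5:197 6:196 7:195 8:195 9:195 10:194 11:194 12:194 13:194 14:194 15:194 16:195 17:196 18:192 19:185
scene0 -90:36 -89:36 -88:38 -87:44 -86:54 -85:81 -84:108 -83:138 -82:147 -81:131 -20:20 -19:20 -18:19 -17:22 -16:26 -15:39 -14:63 -13:89 -12:109 -11:132 -10:147 -9:139 -8:117 -7:81 -6:56 -5:40 -4:38 -3:36 -2:38 -1:41 0:55 1:86 2:127 3:159 4:178 5:186 6:187 7:187 8:186 9:164 10:137 11:115 12:107 13:125 14:156 15:186 16:194 17:194 18:193 19:193
t15 -90:31 -89:31 -88:25 -87:17 -86:14 -85:29 -84:68 -83:91 -82:80 -81:63 -20:32 -19:33 -18:38 -17:51 -16:72 -15:77 -14:69 -13:55 -12:43 -11:34 -10:30 -9:30 -8:27 -7:21 -6:19 -5:30 -4:71 -3:113 -2:138 -1:153 0:164 1:173 2:176 3:177 4:177 5:176 6:176 7:176 8:176 9:176 10:176 11:176 12:177 13:179 14:178 15:161 16:124 17:89 18:75 19:95
top0 -90:33 -89:32 -88:25 -87:16 -86:10 -85:19 -84:35 -83:66 -82:96 -81:122 -20:34 -19:33 -18:32 -17:31 -16:32 -15:41 -14:63 -13:81 -12:95 -11:91 -10:107 -9:120 -8:115 -7:91 -6:69 -5:52 -4:38 -3:29 -2:27 -1:24 0:24 1:27 2:62 3:113 4:151 5:163 6:168 7:170 8:167 9:155 10:150 11:153 12:163 13:171 14:175 15:176 16:176 17:176 18:176 19:175
```

View pics/s15.png

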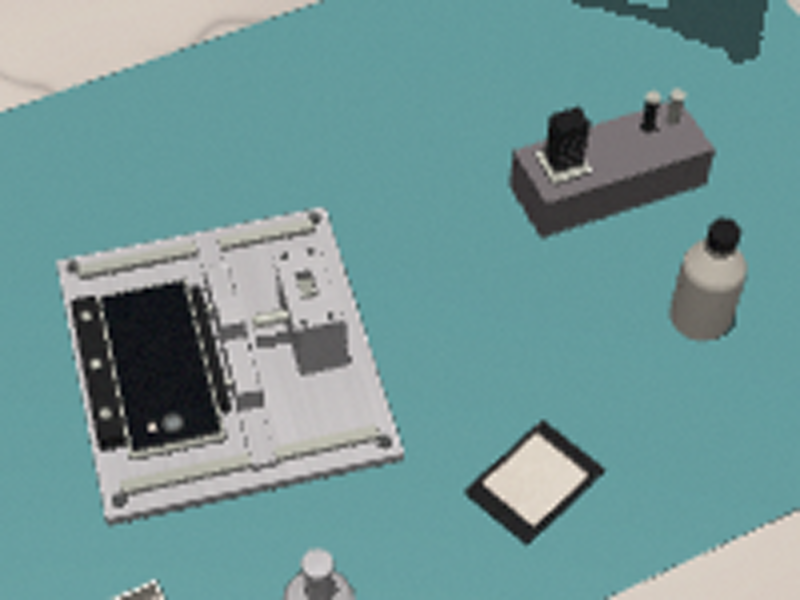

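View pics/t15.png

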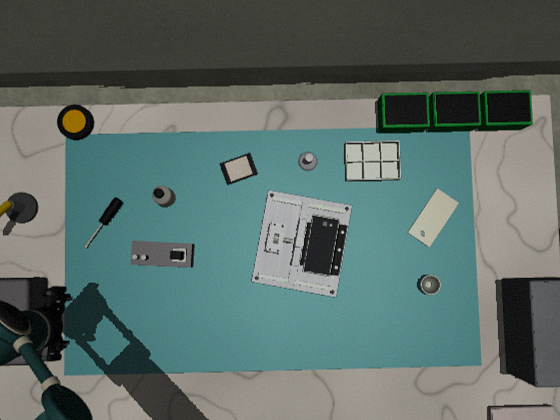

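View pics/t15c.png

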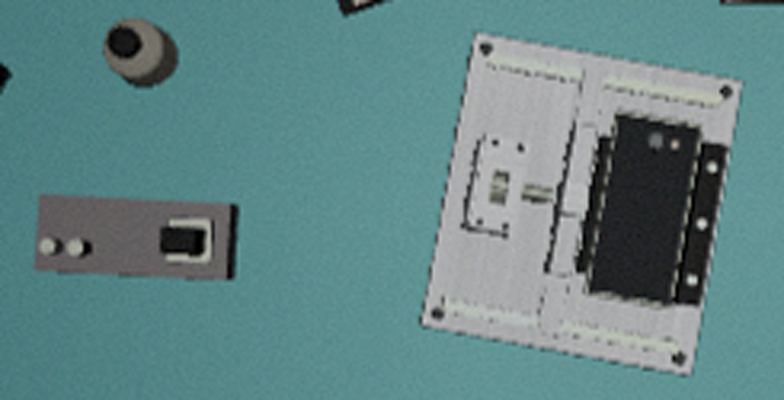

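```bash
python3 -c "
from h import *
from scipy.optimize import minimize_scalar
for n,f,g in(('scene','s15f','scene0'),('top','t15','top0')):
  for z,xs,lo,hi in((.062,np.arange(-.012,.012,.001),-.0,.05),(.02,np.arange(-.05,-.03,.001),-.0,.05),(.02,np.arange(.012,.03,.001),.005,.05)):
    y,a=prof(n,f'pics/{f}.png',z,xs,-.03,.06,.0005); _,b=prof(n,f'pics/{g}.png',z,xs,-.03,.06,.0005)
    yy=np.arange(lo,hi,.0005)
    best=min(((np.mean((np.interp(yy,y,b)-np.interp(yy-d,y,a))**2),d) for d in np.arange(0,.018,.0002)))
    print(n,z,xs[0],'jaw shift',best)
"
```

```text
scene 0.062 -0.012 jaw shift (np.float64(1012.0368202172644), np.float64(0.0))
scene 0.02 -0.05 jaw shift (np.float64(718.3763877742246), np.float64(0.0078000000000000005))
scene 0.02 0.012 jaw shift (np.float64(443.4345370577382), np.float64(0.01))
top 0.062 -0.012 jaw shift (np.float64(1291.5212962306593), np.float64(0.0088))
top 0.02 -0.05 jaw shift (np.float64(1142.3148448329425), np.float64(0.0098))
top 0.02 0.012 jaw shift (np.float64(949.7446452099992), np.float64(0.009600000000000001))
```

```bash
python3 -c "
from h import *
for n,f,g in(('top','t15','top0'),('scene','s15f','scene0')):
 for xs in(np.arange(.012,.03,.001),np.arange(-.04,-.02,.001),np.arange(.06,.09,.001)):
  for k in(f,g):
    y,m=prof(n,f'pics/{k}.png',.02,xs,-.0,.05)
    print(k,xs[0].round(3),' '.join(f'{int(round(a*1000))}:{int(b)}' for a,b in zip(y,m)))
"
```

```text
t15 0.012 0:164 1:173 2:176 3:177 4:177 5:176 6:176 7:176 8:176 9:176 10:176 11:176 12:177 13:179 14:178 15:161 16:124 17:89 18:75 19:95 20:121 21:149 22:164 23:172 24:176 25:177 26:176 27:175 28:175 29:174 30:173 31:173 32:172 33:172 34:172 35:171 36:171 37:170 38:169 39:168 40:168 41:169 42:169 43:170 44:170 45:169 46:170 47:171 48:173 49:175
top0 0.012 0:24 1:27 2:62 3:113 4:151 5:163 6:168 7:170 8:167 9:155 10:150 11:153 12:163 13:171 14:175 15:176 16:176 17:176 18:176 19:175 20:175 21:175 22:175 23:175 24:176 25:178 26:164 27:136 28:104 29:74 30:60 31:80 32:117 33:151 34:165 35:170 36:172 37:171 38:169 39:168 40:167 41:167 42:168 43:169 44:169 45:169 46:169 47:170 48:172 49:175
t15 -0.04 0:152 1:165 2:171 3:175 4:176 5:175 6:174 7:173 8:172 9:172 10:171 11:172 12:173 13:176 14:171 15:158 16:128 17:97 18:70 19:67 20:101 21:135 22:160 23:170 24:174 25:175 26:173 27:171 28:170 29:170 30:171 31:171 32:171 33:170 34:169 35:169 36:169 37:168 38:168 39:167 40:167 41:168 42:169 43:169 44:169 45:170 46:171 47:172 48:174 49:175
top0 -0.04 0:21 1:26 2:48 3:84 4:115 5:146 6:153 7:154 8:146 
[... 2383 characters left out ...]
15f 0.06 0:163 1:178 2:192 3:192 4:191 5:191 6:192 7:193 8:194 9:194 10:194 11:193 12:192 13:191 14:191 15:191 16:190 17:190 18:190 19:191 20:192 21:193 22:194 23:196 24:198 25:199 26:199 27:198 28:198 29:197 30:197 31:197 32:198 33:198 34:198 35:198 36:196 37:195 38:194 39:194 40:194 41:194 42:194 43:194 44:194 45:194 46:194 47:194 48:194 49:195
scene0 0.06 0:190 1:189 2:189 3:188 4:188 5:188 6:189 7:190 8:191 9:183 10:171 11:166 12:176 13:188 14:190 15:189 16:189 17:189 18:190 19:191 20:192 21:191 22:191 23:190 24:189 25:189 26:189 27:189 28:189 29:190 30:191 31:194 32:196 33:196 34:196 35:196 36:195 37:193 38:192 39:192 40:192 41:192 42:192 43:192 44:192 45:191 46:191 47:192 48:193 49:194
```

```bash
python3 -c "
from h import *
print(bot.finish_job()); st()"
```

```text
the job is handed in; nothing more can be done
None
the job is handed in; nothing more can be done
```

The job is handed in at about 24 s of the 67 s allowed. `finish_job` gave no verdict, so everything below comes from my own checks.

**What I did:**
- I took the bar from its stand and put the blade through the slot, which sits about 2.4 mm off nominal towards −y.
- I turned the wheel with three long strokes and one partial stroke. The forces read at the end of each move stayed below about 6 N.
- I put the bar back in its socket, let go and moved the arm clear.

**Last checks, from the final pictures:**
- **Pad:** The jaw advanced about 11.3 to 12.1 mm and the pad about 6 to 6.6 mm, so the pad is pressed in about 5 to 5.5 mm. It held that after the blade came out.
- **Phone:** It followed the pad and then stopped moving while the pad kept compressing, so I take it to be against the fixed jaw. I did not measure its position directly.
- **Bar:** It looks upright, with its flange down on the stand where it was at the start. I checked this by eye.
- **Bystanders:** All look unmoved compared with the first pictures, also by eye.

**Checks that disagreed:**
- The robot's reading and the scene camera differed by about 1.6 mm on the blade's position along y. I went with the camera's view of blade against slot, and the blade entered without contact.
- An automatic image-matching estimate of the jaw's advance fitted poorly, giving anything from 0 to 10 mm. I discarded it and read the edges directly.

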